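# Level the calibration stand, run the calibration, unload the modules

### The job

The calibration stand is crooked and unsteady: turn the knobs of its two front levelling screws until it stands level and no longer rocks, with all four feet firmly on the bench, take your hand off it, and then press the start button on the controller while the modules are still in their docks. After that pull every module up out of its snap-in dock and stand them upright in the tray, leaving the stand level on all four feet and the tools and supplies on the bench where they are.

Things in the scene. Friction and masses are not known exactly. Their poses are not given: they have to be found in the camera images.
- stand: Calibration stand: square aluminium plate 230 x 230 x 14 mm, top at z = 48 mm, 3.3 kg bare, loose on the bench on four rubber feet at x, y = +-90 mm; the front two (x = -90, robot side) are on levelling screws with knobs above the plate, the rear two are fixed. Origin: below the plate's centre at foot-bottom level when level; z up out of the plate. Three docks stand in a row along y (see the dock points).
- knob_l_mid (a point): Round black fluted knob (40 mm across, 26 tall) of the left (+y) front levelling screw; point: its centre. Axis = stand z. Clockwise from above drives the foot down and raises that corner; 8 mm a turn, 0.1 Nm, stays put. The knob moves along the axis with the foot: centre at stand x -90, y +90, z 89 mm when the foot matches the fixed rear feet; 4 to 7 mm higher at the start (foot too short).
- knob_r_mid (a point): Round black fluted knob (40 mm across, 26 tall) of the right (-y) front levelling screw; point: its centre. Axis = stand z. Clockwise from above drives the foot down and raises that corner; 8 mm a turn, 0.1 Nm, stays put. The knob moves along the axis with the foot: centre at stand x -90, y -90, z 89 mm when the foot matches the fixed rear feet; 4 to 7 mm higher at the start (foot too short).
- pad_fl: Front left foot, on the left levelling screw: domed rubber, 36 mm across. Origin: bottom of the dome. When the stand stands properly each foot carries 8 to 9 N; the front feet give 0.125 mm per N, so one screw 3 mm shorter than the other leaves a foot hardly loaded.
- pad_fr: Front right foot, on the right levelling screw: domed rubber, 36 mm across. Origin: bottom of the dome. When the stand stands properly each foot carries 8 to 9 N; the front feet give 0.125 mm per N, so one screw 3 mm shorter than the other leaves a foot hardly loaded.
- pad_rl: Rear left foot, fixed: domed rubber, 36 mm across. Origin: bottom of the dome. When the stand stands properly each foot carries 8 to 9 N; the front feet give 0.125 mm per N, so one screw 3 mm shorter than the other leaves a foot hardly loaded.
- pad_rr: Rear right foot, fixed: domed rubber, 36 mm across. Origin: bottom of the dome. When the stand stands properly each foot carries 8 to 9 N; the front feet give 0.125 mm per N, so one screw 3 mm shorter than the other leaves a foot hardly loaded.
- tray: Loose grey open tray, 260 x 130 x 34 mm outside, walls and floor 4 mm thick, 0.6 to 0.9 kg, empty at the start, to one side of the stand. Origin: the centre of its underside, x along its length, z up.
- start_top (a point): Round grey start button, 36 mm across, on the fixed grey controller box (130 x 100 x 50 mm) beside the stand; box and tray change sides from start to start. Point: centre of the button's top, about 70 mm above the bench. Press straight down: 6 mm travel, 5 N; springs back.
- start (a joint): Travel of the start button: 0 up, 0.006 m fully down. The calibration runs once it has gone down 4.5 mm or more.
- module_a_mid (a point): Flight-control module, an upright grey box 64 (x) x 32 (y) x 72 (z) mm, 0.14 kg, docked at stand x 25, y -70 mm at the start; absent from some starts. Point: its centre, 36 mm above its underside, which stands on the plate. Two spring balls hold it by a groove near its foot: a straight pull of about 12 N along stand z snaps it out; free after 26 mm. Grip its upper half across the 32 mm.
- dock_a (a point): Black snap-in dock on the plate at stand x 25, y -70 mm: end blocks 26 mm high, 20 thick, 44 wide and side rails 12 mm high round a pocket 66 (x) x 34 (y) mm. Point: centre of the pocket's floor; axes as the stand's.
- module_b_mid (a point): Flight-control module, an upright grey box 64 (x) x 32 (y) x 72 (z) mm, 0.14 kg, docked at stand x 25, y 0 mm at the start; absent from some starts. Point: its centre, 36 mm above its underside, which stands on the plate. Two spring balls hold it by a groove near its foot: a straight pull of about 12 N along stand z snaps it out; free after 26 mm. Grip its upper half across the 32 mm.
- dock_b (a point): Black snap-in dock on the plate at stand x 25, y 0 mm: end blocks 26 mm high, 20 thick, 44 wide and side rails 12 mm high round a pocket 66 (x) x 34 (y) mm. Point: centre of the pocket's floor; axes as the stand's.
- module_c_mid (a point): Flight-control module, an upright grey box 64 (x) x 32 (y) x 72 (z) mm, 0.14 kg, docked at stand x 25, y +70 mm at the start; absent from some starts. Point: its centre, 36 mm above its underside, which stands on the plate. Two spring balls hold it by a groove near its foot: a straight pull of about 12 N along stand z snaps it out; free after 26 mm. Grip its upper half across the 32 mm.
- dock_c (a point): Black snap-in dock on the plate at stand x 25, y +70 mm: end blocks 26 mm high, 20 thick, 44 wide and side rails 12 mm high round a pocket 66 (x) x 34 (y) mm. Point: centre of the pocket's floor; axes as the stand's.
- screwdriver: Black-handled screwdriver, 190 mm long, 26 mm thick, lying between the robot and the stand. Not part of the job.
- solder_reel: Reel of solder, 60 mm across, 34 mm high. Not part of the job.
- tape: Roll of amber tape, 90 mm across, 24 mm high. Not part of the job.
Things that resemble listed ones, but are neither listed nor needed, are in the scene too. What is shaped like the part that bears start_top but green or yellow is not meant.

How it is judged:
By the outcome, as a careful person would: the job done as asked, in the order asked, and still so for the second after the job is handed in, with the robot touching nothing.
Of module_a, module_b, module_c only 2 to 3 are there at a start; the rules pass over those that are not, and their reading is None.
At some moment in a run one of tray may be knocked a few centimetres aside while the robot is not near it.
Once in a run the grip may slacken for a moment while it holds something.
It also fails if it takes over 210 s, if anything falls off the work surface, if the arm or the gripper's body presses on something with over 40 N, if the wrist force passes 120 N, or if a joint passes its speed limit or range.

### The arm

A 6-joint arm with a two-finger parallel gripper is mounted at the origin on the work surface. World frame = base frame: x ahead of the robot, y to its left, z up, the work surface at z = 0. Lengths are in m, angles in degrees, forces in N, time in s.
With the tool pointing down it reaches from about 0.25 to 0.725 m from the base axis. Payload 9.7 kg.
Tool frame: the origin (TCP) lies between the finger pads; the fingertips stand 11 mm ahead of it and the grasp point (between the pads) lies 8 mm behind it; z points along the fingers, y is the line along which they close (so a half turn about z gives the same grasp; the last joint's range is limited). The gripper opens to 85 mm and grips with 20 to 120 N. Pads are 22 mm wide; open, the fingers measure 114 mm over their backs; the gripper's body (76 mm by 85 mm) begins 54 mm behind the grasp point. The pads swing forward as they close: fully open they stand 13 mm farther back than shut.
Start: joints at [-69.099, 4.979, 10.078, 95.1, 0, 90], TCP at [0.196, -0.514, 0.242] pointing down, gripper open.
Joint ranges: [-179.16, 179.16], [-48.56, 103.87], [-65.8, 70.77], [-126.05, 130.52], [-82.76, 87.17], [-180, 180]. Speed limits (degrees/s): [127.2, 127.2, 147.25, 180, 180, 180].

### API

Orientations are given as [roll, pitch, yaw] about the fixed x, y, z axes, in that order (R = Rz(yaw) Ry(pitch) Rx(roll)).
In Python, from workcell import monitor, cams, ticket gives the robot as it stands.
- The arm moves only by the tool carry_out, never from a script. Its argument "plan" is a list of rows, each an object with "travel": the shift along the world's x, y, z as a fraction of full scale, a list of three; "angular": the turn, a rotation vector about the world's x, y, z as a fraction of full scale, a list of three; "grip": the gripper's target within -1 to 1 (fully open at 1, half-way at 0, shut at -1). In form: [{"travel": [x, y, z], "angular": [ax, ay, az], "grip": grip}, ...]. A call has 1 to 8 rows; each row is the pose to reach, as a shift and turn from the pose commanded when the call began; what a row does not reach only later rows make up. Full scale, the value 1, is 300 mm for a shift and 0.5 rad for a turn. A row lasts 1/12 s, in which the tool goes at most 41.7 mm and 7.16 degrees, less where a joint would pass 70% of its speed; a pose out of reach is approached as far as the arm can. A call with a number of a shift or a turn outside -1 to 1 is refused whole. A call with a gripper value outside its range is refused whole. The fingers move at their own pace and stop on an object; "grip_force" is the grip in N (left out, the last holds). Time passes only in rows, so rows that repeat a pose let the fingers close. It gives the time, the measured TCP pose, the force, the opening and the grip force at its end, in the units of the state.
- monitor.get_obs(): the state, without advancing time (a new reading comes with each control period).
- cams.camera(name): name is "scene" or "top" or "wrist"; returns a dict with "frame" (384x512x3 uint8, red, green, blue), "mtx" (3x3 intrinsics, pixels), "view" (4x4, takes a point from world to camera coordinates); the wrist camera has in their place "T_tool_cam" (4x4, takes a point from camera to tool coordinates, whose origin is the TCP and whose axes are the flange's). Camera axes: x right, y up, looking along -z (the intrinsics and any distortion apply to the point x, -y, -z); pixel columns grow to the right and rows downward; lengths in m; the calibration is good to about 2 mm. A picture is of the moment at which its call begins: read the wrist's pose just before it. There is no depth.
- ticket.job_done(): hands the job in; it is judged then, once.
The state is a dict: "time": time; "q": joint angles; "qd": joint speeds; "joint_efforts": joint torques, N m; "ee_pos": TCP position; "tcp_rot": TCP orientation; "wrist_force": force on the tool from outside, world axes, zero at the start; "torque": the same for the moment, N m; "opening": finger opening in m; "grasp_force": force on a finger pad.
Only numpy, scipy, OpenCV 4.12 (cv2) and the standard library are available. Lean on these libraries where they do the work, as an engineer would, in place of code of your own. Each camera call takes 0.05 s, during which the arm holds its last target. There are 200 camera calls.

## Working session

There is one attempt and no reset: what is moved stays moved. The work goes in short steps, Python scripts to look and compute and a tool call to move; the robot and the scene stay as the last step left them, time stands still between calls to the robot, and variables do not carry over. Pictures are saved under pics/ and viewed, at most 16 in all, crops included, and the job is handed in when it is done.

Besides the shell and the picture viewer there is one more tool, called as a command line: name --argument value ..., lists and objects as JSON in quotes. carry_out: Moves the arm, as the interface text tells. Its arguments: {"type":"object","properties":{"plan":{"type":"array","items":{"type":"object","properties":{"travel":{"type":"array","items":{"type":"number"}},"angular":{"type":"array","items":{"type":"number"}},"grip":{"type":"number"}}}},"grip_force":{"type":"number"}},"required":["plan"]}

```bash
mkdir -p pics; ls
cat > h.py <<'E'
import numpy as np, cv2
from workcell import monitor, cams, ticket
def snap(n,fn):
    c=cams.camera(n); cv2.imwrite('pics/'+fn,c['frame'][:,:,::-1]); np.savez('pics/'+fn+'.npz',**c); return c
E
python3 - <<'E'
from h import *
o=monitor.get_obs(); print(o)
for n in ('scene','top'):
    c=snap(n,n+'0.png'); print({k:v for k,v in c.items() if k!='frame'})
E
```

```text
pics
{'time': 0.0, 'q': array([-6.90993875e+01,  5.00934138e+00,  1.00343121e+01,  9.51009730e+01,
        7.25779573e-05,  9.00010751e+01]), 'qd': array([-0.13528713,  0.01489054,  0.07864708,  0.0458761 ,  0.09953511,
       -0.10098442]), 'joint_efforts': array([-8.20456426e-04, -5.20386279e+01,  4.64807868e+01,  1.61618058e-02,
       -8.87599822e-05,  2.29005610e-05]), 'ee_pos': array([ 0.19613022, -0.51359682,  0.24159868]), 'tcp_rot': array([-1.79923998e+02, -7.11517865e-05,  2.08995373e+01]), 'wrist_force': array([-0.62752477,  0.52764465,  0.04230142]), 'torque': array([-0.01843746, -0.01370666, -0.01533554]), 'grasp_force': 0.0, 'opening': 0.08520591584071892}
{'mtx': array([[471.52471421,   0.        , 256.93897668],
       [  0.        , 471.52471421, 187.38158378],
       [  0.        ,   0.        ,   1.        ]]), 'view': array([[-0.82055184,  0.57150474,  0.00877548,  0.45826749],
       [-0.3865532 , -0.56618196,  0.72802102,  0.10992591],
       [ 0.42103599,  0.5939868 ,  0.68549864, -1.77135491],
       [ 0.        ,  0.        ,  0.        ,  1.        ]])}
{'mtx': array([[425.11501655,   0.        , 256.22129439],
       [  0.        , 425.11501655, 188.97998179],
       [  0.        ,   0.        ,   1.        ]]), 'view': array([[ 0.01622663, -0.99986339,  0.00314534, -0.07123458],
       [ 0.99770683,  0.0163982 ,  0.06566718, -0.52330231],
       [-0.06570978,  0.00207257,  0.99783662, -1.2890402 ],
       [ 0.        ,  0.        ,  0.        ,  1.        ]])}
```

Run:
```python
import cv2
for n in ('scene','top'):
    i=cv2.imread(f'pics/{n}0.png'); cv2.imwrite(f'pics/{n}0b.png',cv2.resize(i,(800,600),interpolation=cv2.INTER_CUBIC))
```

```text
(no output)
```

View pics/top0b.png

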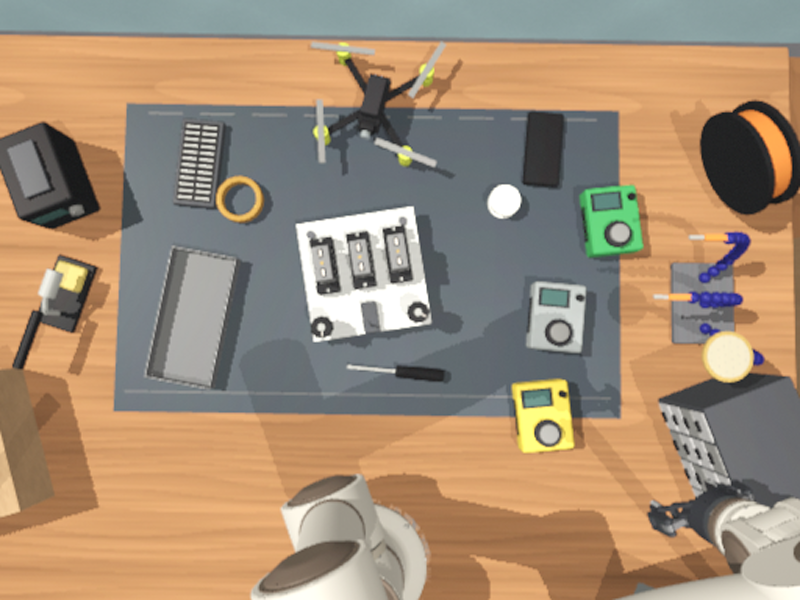

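View pics/scene0b.png

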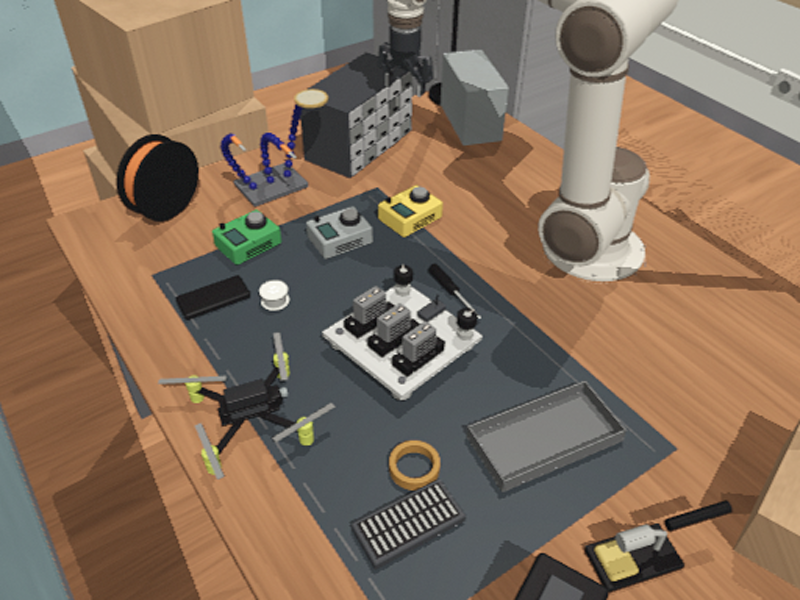

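The top view shows the stand (365,275), the tray (195,317) and the modules in docks at (323,265), (361,258) and (397,252). The knobs are at (321,327) on the left and (418,312) on the right.

Possible confusions:
- **Start button:** grey box (558,332), green (619,233), yellow (548,433). The grey one is the one described.
- **Tray:** the slotted rack (200,163) also resembles it. The plain grey open one is right.
- **Knobs:** the small dark block on the plate (371,317) and the grey dots at the rear corners are not knobs.

Next I'll check close crops.

Run:
```python
import cv2, numpy as np
t=cv2.imread('pics/top0.png'); s=cv2.imread('pics/scene0.png')
def cr(i,x,y,w,h,k): return cv2.resize(i[y:y+h,x:x+w],None,fx=k,fy=k,interpolation=cv2.INTER_CUBIC)
a=np.hstack([cr(t,185,125,100,100,4),cr(s,203,165,100,100,4)])
b=np.hstack([cr(t,90,150,66,100,2),cr(t,330,175,50,60,3)[:200],cr(s,190,115,60,60,3)[:200] ]) if 0 else None
u=np.zeros((200,800,3),np.uint8)
def put(im,x): h,w=im.shape[:2]; u[:min(h,200),x:x+w]=im[:200]
put(cr(t,88,150,70,100,2),0); put(cr(t,330,172,50,60,3),150); put(cr(s,190,118,60,60,3),310); put(cr(s,290,240,115,80,2),500)
cv2.imwrite('pics/crop1.png',np.vstack([a,u]))
```

```text
(no output)
```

View pics/crop1.png

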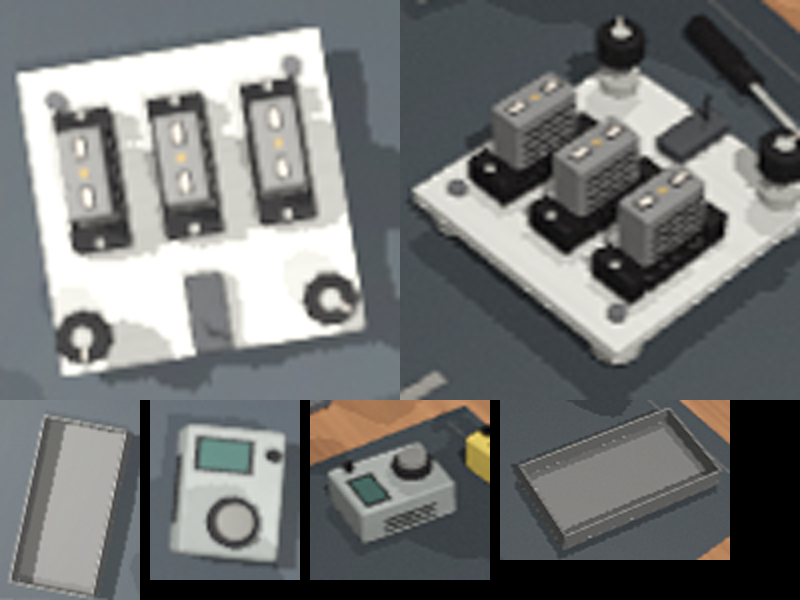

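The grey controller has a round grey button in a dark ring, all three modules are docked, and both black knobs are on the robot side. Next I'll fit poses from both views.

```bash
cat >> h.py <<'E'
from scipy.optimize import least_squares
from scipy.spatial.transform import Rotation as R
def proj(c,P):
    p=np.asarray(P,float)@c['view'][:3,:3].T+c['view'][:3,3]
    p=p*[1,-1,-1]; q=p@c['mtx'].T; return q[:,:2]/q[:,2:]
def plane(c,uv,z):
    uv=np.atleast_2d(uv); d=np.c_[uv,np.ones(len(uv))]@np.linalg.inv(c['mtx']).T*[1,-1,-1]
    Rv=c['view'][:3,:3]; o=-Rv.T@c['view'][:3,3]; d=d@Rv; return o+d*((z-o[2])/d[:,2])[:,None]
E
cat > fit.py <<'E'
from h import *
T=np.load('pics/top0.png.npz'); S=np.load('pics/scene0.png.npz'); T=dict(T);S=dict(S)
tu=lambda a:np.array([185,125])+np.array(a)/4-.375
su=lambda a:np.array([203,165])+(np.array(a)-[400,0])/4-.375
B=lambda r,l:[[.115,.115,.048],[.115,-.115,.048],[-.115,-.115,.048],[-.115,.115,.048],[.025,.07,.12],[.025,0,.12],[.025,-.07,.12],[-.09,.09,.102+l],[-.09,-.09,.102+r]]
to=tu([[18,72],[318,28],[365,330],[62,376],[83,174],[181,158],[278,143],[83,337],[329,299]])
so=su([[613,347],[413,189],[662,190],[597,142],[535,97],[783,140],[620,32]]); si=[0,1,4,5,6,7,8]
def f(p,out=0):
    x,y,z,yaw,pi,ro,l,r=p; P=np.array(B(r,l)); M=R.from_euler('xyz',[ro,pi,yaw])
    W=M.apply(P)+[x,y,z]
    if out: return W,M
    rear=(M.apply([[.09,.09,0],[.09,-.09,0]])+[x,y,z])[:,2]
    fr=(M.apply([[-.09,.09,l],[-.09,-.09,r]])+[x,y,z])[:,2]
    return np.r_[(proj(T,W)-to).ravel(),(proj(S,W[si])-so).ravel(),rear/.0005,0*fr,(l-.0055)/.001,(r-.0055)/.001]
s=least_squares(f,[.5,0,0,.15,.03,0,.005,.005],loss='soft_l1'); W,M=f(s.x,1)
print(np.round(s.x[:3],4),np.degrees(s.x[3:6]).round(2),s.x[6:].round(4)); print(np.round(W,4)); print(np.round(f(s.x),1))
bt=plane(T,[np.array([330,172])+np.array([[234-150,523-400]])[0]/3-.33],.07); 
bs=plane(S,[np.array([190,118])+np.array([413-310,450-400])/3-.33],.07)
print('button',bt,bs)
tr=plane(T,np.array([88,150])+np.array([[42,15],[130,30],[97,197],[11,182]])/2-.25,.034); print('tray top',tr.round(4), tr.mean(0))
ts=plane(S,np.array([290,240])+np.array([[15,67],[168,8],[219,66],[66,138]])/2-.25,.034); print('tray sc',ts.round(4), ts.mean(0))
E
python3 fit.py
```

```text
[ 0.5656  0.0097 -0.0021] [ 9.62 -1.31  0.04] [0.0056 0.0054]
[[ 0.6587  0.1421  0.0486]
 [ 0.6971 -0.0847  0.0485]
 [ 0.4704 -0.1231  0.0432]
 [ 0.432   0.1037  0.0434]
 [ 0.5759  0.0824  0.1185]
 [ 0.5876  0.0134  0.1185]
 [ 0.5993 -0.0557  0.1184]
 [ 0.4595  0.0829  0.1035]
 [ 0.4895 -0.0945  0.1032]]
[ 0.   0.2  0.3 -0.1  0.2 -0.5  0.1 -0.4  0.2 -0.4  0.1 -0.1  0.2 -0.
 -0.3 -0.1  0.4 -0.   0.9  1.   0.1 -0.4  0.2 -0.1  0.1 -0.1 -0.  -0.2
  0.5  0.5  0.4 -0.3  0.1 -0.1  0.   0.   0.1 -0.1]
button [[ 0.456034   -0.36193974  0.07      ]] [[ 0.44980173 -0.37158176  0.07      ]]
tray top [[0.6127 0.388  0.034 ]
 [0.592  0.2533 0.034 ]
 [0.339  0.2947 0.034 ]
 [0.3593 0.4246 0.034 ]] [0.47576373 0.34016495 0.034     ]
tray sc [[0.6    0.2597 0.034 ]
 [0.3417 0.305  0.034 ]
 [0.3587 0.4233 0.034 ]
 [0.6159 0.3891 0.034 ]] [0.47907242 0.34425648 0.034     ]
```

carry_out --plan '[{"travel": [0.8, 0.5, 0.2], "angular": [0, 0, -0.4], "grip": -1}, {"travel": [0.8, 0.5, 0.2], "angular": [0, 0, -0.4], "grip": -1}, {"travel": [0.8, 0.5, 0.2], "angular": [0, 0, -0.4], "grip": -1}, {"travel": [0.8, 0.5, 0.2], "angular": [0, 0, -0.4], "grip": -1}, {"travel": [0.8, 0.5, 0.2], "angular": [0, 0, -0.4], "grip": -1}, {"travel": [0.8, 0.5, 0.2], "angular": [0, 0, -0.4], "grip": -1}, {"travel": [0.8, 0.5, 0.2], "angular": [0, 0, -0.4], "grip": -1}, {"travel": [0.8, 0.5, 0.2], "angular": [0, 0, -0.4], "grip": -1}]'

```text
time: 0.77
ee_pos: [0.441, -0.3603, 0.3027]
tcp_rot: [-180.0, -0.1, 9.7]
wrist_force: [-0.1, -0.5, 0.8]
opening: -0.0004
grasp_force: 0.0
```

Run:
```python
from h import *
o=monitor.get_obs(); c=snap('wrist','w1.png'); np.savez('pics/w1pose.npz',p=o['ee_pos'],r=o['tcp_rot']); print(o['ee_pos'],o['tcp_rot'],o['q'],c['mtx'],c['T_tool_cam'])
```

```text
[ 0.44100953 -0.36030169  0.30273865] [-1.79979087e+02 -1.04088381e-01  9.73313649e+00] [-3.92929912e+01  9.62003573e+00  2.20410687e+01  1.02368570e+02
  9.23008598e-02  1.30973896e+02] [[314.14301055   0.         260.333362  ]
 [  0.         314.14301055 191.92939514]
 [  0.           0.           1.        ]] [[ 8.07667061e-04  9.49610549e-01  3.13431256e-01  8.13562353e-02]
 [ 9.99999605e-01 -6.50673965e-04 -6.05491244e-04 -1.14475975e-04]
 [-3.71039315e-04  3.13431621e-01 -9.49610700e-01 -1.31493991e-01]
 [ 0.00000000e+00  0.00000000e+00  0.00000000e+00  1.00000000e+00]]
```

carry_out --plan '[{"travel": [0, 1, 0], "angular": [0, 0, 0], "grip": -1}, {"travel": [0, 1, 0], "angular": [0, 0, 0], "grip": -1}, {"travel": [0, 1, 0], "angular": [0, 0, 0], "grip": -1}, {"travel": [0, 1, 0], "angular": [0, 0, 0], "grip": -1}, {"travel": [0, 1, 0], "angular": [0, 0, 0], "grip": -1}, {"travel": [0, 1, 0], "angular": [0, 0, 0], "grip": -1}, {"travel": [0, 1, 0], "angular": [0, 0, 0], "grip": -1}, {"travel": [0, 1, 0], "angular": [0, 0, 0], "grip": -1}]'

```text
time: 1.48
ee_pos: [0.4353, -0.0601, 0.3023]
tcp_rot: [-179.9, -0.0, 9.6]
wrist_force: [0.1, 0.8, -1.0]
opening: -0.0001
grasp_force: 0.0
```

carry_out --plan '[{"travel": [0, 0.2, 0], "angular": [0, 0, 0], "grip": -1}, {"travel": [0, 0.2, 0], "angular": [0, 0, 0], "grip": -1}, {"travel": [0, 0.2, 0], "angular": [0, 0, 0], "grip": -1}, {"travel": [0, 0.2, 0], "angular": [0, 0, 0], "grip": -1}]'

```text
time: 1.82
ee_pos: [0.436, -0.0039, 0.302]
tcp_rot: [180.0, 0.0, 9.5]
wrist_force: [0.8, 0.1, 0.5]
opening: -0.0001
grasp_force: 0.0
```

Run:
```python
from h import *
o=monitor.get_obs(); c=snap('wrist','w2.png'); np.savez('pics/w2pose.npz',p=o['ee_pos'],r=o['tcp_rot']); print(o['time'],o['ee_pos'],o['tcp_rot'],o['q'])
a=cv2.imread('pics/w1.png');b=cv2.imread('pics/w2.png')
cv2.imwrite('pics/w12.png',cv2.resize(np.hstack([a,b]),(800,300)))
```

```text
1.8167 [ 0.43602039 -0.00388071  0.30202153] [1.79982420e+02 2.49798396e-02 9.52094756e+00] [-4.96326858e-01 -8.65715859e+00  3.55291145e+00  1.02231611e+02
 -2.16571722e-02  1.69982726e+02]
```

View pics/w12.png

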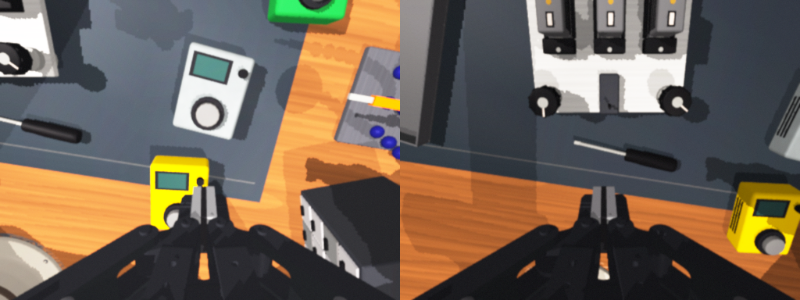

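Left image: the grey controller's button is at (208,114). Right image: the knob tops are at (144,101) and (277,100) in the half-size view.

```bash
cat >> h.py <<'E'
def wplane(fn,uv,z):
    c=np.load(f'pics/{fn}.png.npz'); q=np.load(f'pics/{fn}pose.npz'); M=R.from_euler('xyz',q['r'],degrees=True).as_matrix()
    T=np.eye(4); T[:3,:3]=M; T[:3,3]=q['p']; T=T@c['T_tool_cam']
    return plane(dict(mtx=c['mtx'],view=np.linalg.inv(T)),uv,z)
def wsnap(fn):
    o=monitor.get_obs(); snap('wrist',fn+'.png'); np.savez(f'pics/{fn}pose.npz',p=o['ee_pos'],r=o['tcp_rot']); return o
E
python3 - <<'E'
from h import *
print('btn',wplane('w1',[266,146],.07)); print('kn',wplane('w2',[[184,129],[354.6,128]],.103))
w2=cv2.imread('pics/w2.png'); w1=cv2.imread('pics/w1.png')
cr=lambda i,x,y:cv2.resize(i[y:y+60,x:x+60],(390,390),interpolation=cv2.INTER_CUBIC)
cv2.imwrite('pics/c2.png',np.hstack([cr(w2,155,100)[:, :260+130],cr(w2,325,100)]))
E
```

```text
btn [[ 0.45976045 -0.36376979  0.07      ]]
kn [[ 0.46334547  0.08102106  0.103     ]
 [ 0.49379291 -0.09354124  0.103     ]]
```

View pics/c2.png

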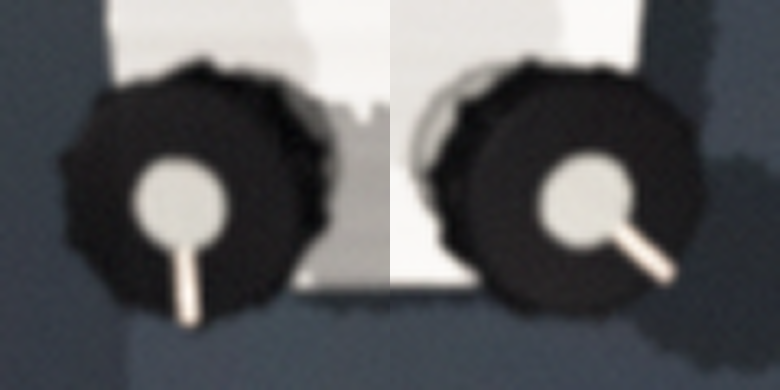

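carry_out --plan '[{"travel": [0.09, 0.22, -0.4], "angular": [0, 0, 1], "grip": -1}, {"travel": [0.09, 0.22, -0.4], "angular": [0, 0, 1], "grip": -1}, {"travel": [0.09, 0.22, -0.4], "angular": [0, 0, 1], "grip": -1}, {"travel": [0.09, 0.22, -0.4], "angular": [0, 0, 1], "grip": -1}, {"travel": [0.09, 0.22, -0.4], "angular": [0, 0, 1], "grip": -1}]'

```text
time: 2.28
ee_pos: [0.4621, 0.0617, 0.1782]
tcp_rot: [-179.8, 0.3, 38.4]
wrist_force: [0.7, -1.1, -0.5]
opening: -0.0003
grasp_force: 0.0
```

carry_out --plan '[{"travel": [0, 0, 0], "angular": [0, 0, 1], "grip": -1}, {"travel": [0, 0, 0], "angular": [0, 0, 1], "grip": -1}, {"travel": [0, 0, 0], "angular": [0, 0, 1], "grip": -1}, {"travel": [0, 0, 0], "angular": [0, 0, 1], "grip": -1}, {"travel": [0, 0, 0], "angular": [0, 0, 1], "grip": -1}]'

```text
time: 2.7
ee_pos: [0.4637, 0.0606, 0.1838]
tcp_rot: [179.9, -0.0, 66.7]
wrist_force: [0.6, 1.1, -0.1]
opening: 0.0001
grasp_force: 0.0
```

carry_out --plan '[{"travel": [0, 0, 0], "angular": [0, 0, 1], "grip": -1}, {"travel": [0, 0, 0], "angular": [0, 0, 1], "grip": -1}, {"travel": [0, 0, 0], "angular": [0, 0, 1], "grip": -1}, {"travel": [0, 0, 0], "angular": [0, 0, 1], "grip": -1}, {"travel": [0, 0, 0], "angular": [0, 0, 1], "grip": -1}]'

```text
time: 3.12
ee_pos: [0.4635, 0.0611, 0.1834]
tcp_rot: [179.9, 0.0, 95.2]
wrist_force: [0.1, -0.5, -1.2]
opening: 0.0
grasp_force: 0.0
```

carry_out --plan '[{"travel": [0, 0, -0.187], "angular": [0, 0, 0.14], "grip": -1}, {"travel": [0, 0, -0.187], "angular": [0, 0, 0.14], "grip": -1}, {"travel": [0, 0, -0.187], "angular": [0, 0, 0.14], "grip": -1}, {"travel": [0, 0, -0.187], "angular": [0, 0, 0.14], "grip": -1}, {"travel": [0, 0, -0.187], "angular": [0, 0, 0.14], "grip": -1}]'

```text
time: 3.53
ee_pos: [0.4639, 0.0619, 0.128]
tcp_rot: [179.9, 0.0, 99.1]
wrist_force: [-0.2, 1.2, 0.6]
opening: -0.0002
grasp_force: 0.0
```

Run:
```python
from h import *
o=wsnap('w3'); print(o['ee_pos'],o['tcp_rot'],o['q'],o['wrist_force'])
cv2.imwrite('pics/w3b.png',cv2.resize(cv2.imread('pics/w3.png'),(800,600)))
```

```text
[0.46389397 0.06188103 0.12795058] [1.79888524e+02 8.43306468e-03 9.91179876e+01] [ 7.60130985e+00 -7.10538276e+00 -1.44616952e+01  8.25320271e+01
 -5.47954858e-03  8.84833087e+01] [-0.19158509  1.17259155  0.63417785]
```

View pics/w3b.png

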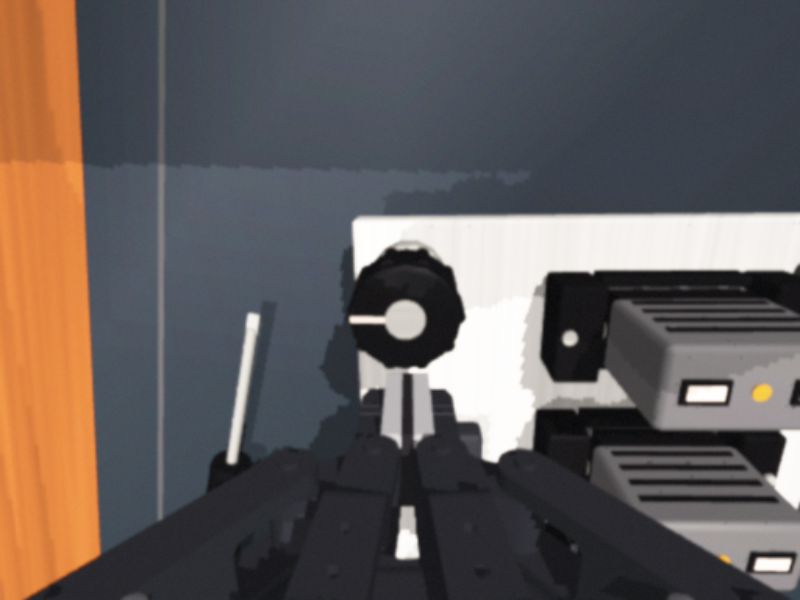

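The knob's hub is at (405,319) in the picture with the fingertips just short of it, so I can touch down on the knob's rim.

Run:
```python
from h import *
for z in (.100,.103,.106): print(wplane('w3',[[405.5/1.5625-.2,318/1.5625-.2]],z))
```

```text
[[0.46085175 0.0831406  0.1       ]]
[[0.46067741 0.08424221 0.103     ]]
[[0.46050307 0.08534383 0.106     ]]
```

carry_out --plan '[{"travel": [0, 0, -0.02], "angular": [0, 0, 0], "grip": -1}, {"travel": [0, 0, -0.03], "angular": [0, 0, 0], "grip": -1}, {"travel": [0, 0, -0.037], "angular": [0, 0, 0], "grip": -1}, {"travel": [0, 0, -0.037], "angular": [0, 0, 0], "grip": -1}]'

```text
time: 3.92
ee_pos: [0.463, 0.0622, 0.1147]
tcp_rot: [-180.0, 0.0, 99.4]
wrist_force: [-0.1, -0.4, 0.4]
opening: 0.0001
grasp_force: 0.0
```

carry_out --plan '[{"travel": [0, 0, -0.003], "angular": [0, 0, 0], "grip": -1}, {"travel": [0, 0, -0.003], "angular": [0, 0, 0], "grip": -1}]'

```text
time: 4.08
ee_pos: [0.4632, 0.0622, 0.1141]
tcp_rot: [-180.0, 0.0, 99.4]
wrist_force: [-0.7, -0.6, -0.4]
opening: -0.0001
grasp_force: 0.0
```

carry_out --plan '[{"travel": [0, 0, -0.003], "angular": [0, 0, 0], "grip": -1}, {"travel": [0, 0, -0.003], "angular": [0, 0, 0], "grip": -1}]'

```text
time: 4.25
ee_pos: [0.4632, 0.0622, 0.1132]
tcp_rot: [-180.0, 0.0, 99.4]
wrist_force: [0.0, 0.1, 0.3]
opening: -0.0001
grasp_force: 0.0
```

carry_out --plan '[{"travel": [0, 0, -0.003], "angular": [0, 0, 0], "grip": -1}, {"travel": [0, 0, -0.003], "angular": [0, 0, 0], "grip": -1}]'

```text
time: 4.42
ee_pos: [0.4632, 0.0622, 0.1123]
tcp_rot: [180.0, 0.0, 99.4]
wrist_force: [0.7, 0.3, 1.1]
opening: 0.0001
grasp_force: 0.3
```

carry_out --plan '[{"travel": [0, 0, -0.003], "angular": [0, 0, 0], "grip": -1}, {"travel": [0, 0, -0.003], "angular": [0, 0, 0], "grip": -1}]'

```text
time: 4.58
ee_pos: [0.4633, 0.0622, 0.1118]
tcp_rot: [180.0, -0.0, 99.4]
wrist_force: [-1.7, -0.4, 4.8]
opening: 0.0003
grasp_force: 2.5
```

carry_out --plan '[{"travel": [0, 0, -0.002], "angular": [0, 0, 0], "grip": -1}, {"travel": [0, 0, -0.002], "angular": [0, 0, 0], "grip": -1}]'

```text
time: 4.75
ee_pos: [0.4633, 0.0622, 0.1116]
tcp_rot: [180.0, 0.0, 99.4]
wrist_force: [-3.4, 0.0, 7.1]
opening: 0.0001
grasp_force: 3.8
```

carry_out --plan '[{"travel": [0, 0, 0], "angular": [0, 0, 0], "grip": -1}, {"travel": [0, 0, 0], "angular": [0, 0, 0], "grip": -1}]'

```text
time: 4.92
ee_pos: [0.4633, 0.0622, 0.1117]
tcp_rot: [180.0, 0.0, 99.4]
wrist_force: [-2.7, -0.4, 7.2]
opening: -0.0002
grasp_force: 3.6
```

carry_out --plan '[{"travel": [0, 0, 0.067], "angular": [0, 0, 0], "grip": -1}, {"travel": [0, 0, 0.067], "angular": [0, 0, 0], "grip": -1}, {"travel": [0.04, -0.083, 0.067], "angular": [0, 0, 0], "grip": -1}, {"travel": [0.04, -0.083, 0.067], "angular": [0, 0, 0], "grip": -1}, {"travel": [0.04, -0.083, 0.067], "angular": [0, 0, 0], "grip": -1}]'

```text
time: 5.33
ee_pos: [0.4754, 0.0367, 0.1306]
tcp_rot: [-180.0, -0.0, 99.3]
wrist_force: [-0.1, -0.1, -0.2]
opening: -0.0
grasp_force: 0.0
```

carry_out --plan '[{"travel": [0, 0, -0.1], "angular": [0, 0, 0], "grip": -1}, {"travel": [0, 0, -0.18], "angular": [0, 0, 0], "grip": -1}, {"travel": [0, 0, -0.22], "angular": [0, 0, 0], "grip": -1}, {"travel": [0, 0, -0.24], "angular": [0, 0, 0], "grip": -1}, {"travel": [0, 0, -0.248], "angular": [0, 0, 0], "grip": -1}, {"travel": [0, 0, -0.248], "angular": [0, 0, 0], "grip": -1}]'

```text
time: 5.83
ee_pos: [0.4753, 0.0375, 0.0569]
tcp_rot: [180.0, -0.0, 99.4]
wrist_force: [-0.5, 0.7, -0.2]
opening: 0.0001
grasp_force: 0.0
```

carry_out --plan '[{"travel": [0, 0, -0.003], "angular": [0, 0, 0], "grip": -1}, {"travel": [0, 0, -0.003], "angular": [0, 0, 0], "grip": -1}]'

```text
time: 6.0
ee_pos: [0.4759, 0.0374, 0.0567]
tcp_rot: [179.9, 0.0, 99.4]
wrist_force: [0.3, -0.2, -0.6]
opening: 0.0004
grasp_force: 0.0
```

carry_out --plan '[{"travel": [0, 0, -0.003], "angular": [0, 0, 0], "grip": -1}, {"travel": [0, 0, -0.003], "angular": [0, 0, 0], "grip": -1}]'

```text
time: 6.17
ee_pos: [0.4755, 0.0373, 0.0553]
tcp_rot: [180.0, 0.0, 99.4]
wrist_force: [-0.2, -0.5, -0.6]
opening: 0.0003
grasp_force: 0.0
```

carry_out --plan '[{"travel": [0, 0, -0.003], "angular": [0, 0, 0], "grip": -1}, {"travel": [0, 0, -0.003], "angular": [0, 0, 0], "grip": -1}]'

```text
time: 6.33
ee_pos: [0.4755, 0.0373, 0.0542]
tcp_rot: [180.0, 0.0, 99.4]
wrist_force: [-0.3, -0.3, 3.8]
opening: 0.0002
grasp_force: 1.6
```

carry_out --plan '[{"travel": [0, 0, -0.003], "angular": [0, 0, 0], "grip": -1}, {"travel": [0, 0, -0.003], "angular": [0, 0, 0], "grip": -1}, {"travel": [0, 0, -0.003], "angular": [0, 0, 0], "grip": -1}]'

```text
time: 6.58
ee_pos: [0.4755, 0.0373, 0.0539]
tcp_rot: [179.9, 0.0, 99.4]
wrist_force: [-2.3, -0.1, 7.6]
opening: 0.0
grasp_force: 4.1
```

carry_out --plan '[{"travel": [0, 0, 0.25], "angular": [0, 0, 0], "grip": -1}, {"travel": [0, 0, 0.25], "angular": [0, 0, 0], "grip": -1}, {"travel": [0.047, -0.277, 0.25], "angular": [0, 0, 0], "grip": -1}, {"travel": [0.047, -0.277, 0.25], "angular": [0, 0, 0], "grip": -1}, {"travel": [0.047, -0.277, 0.25], "angular": [0, 0, 0], "grip": -1}, {"travel": [0.047, -0.277, 0.25], "angular": [0, 0, 0], "grip": -1}]'

```text
time: 7.08
ee_pos: [0.4894, -0.0476, 0.1278]
tcp_rot: [-180.0, -0.0, 99.2]
wrist_force: [0.2, 0.4, -0.6]
opening: -0.0002
grasp_force: 0.0
```

carry_out --plan '[{"travel": [0, 0, -0.1], "angular": [0, 0, 0], "grip": -1}, {"travel": [0, 0, -0.18], "angular": [0, 0, 0], "grip": -1}, {"travel": [0, 0, -0.22], "angular": [0, 0, 0], "grip": -1}, {"travel": [0, 0, -0.235], "angular": [0, 0, 0], "grip": -1}, {"travel": [0, 0, -0.24], "angular": [0, 0, 0], "grip": -1}, {"travel": [0, 0, -0.24], "angular": [0, 0, 0], "grip": -1}, {"travel": [0, 0, -0.24], "angular": [0, 0, 0], "grip": -1}]'

```text
time: 7.67
ee_pos: [0.49, -0.0456, 0.0573]
tcp_rot: [179.9, 0.0, 99.4]
wrist_force: [0.4, -0.4, 0.1]
opening: -0.0002
grasp_force: 0.0
```

carry_out --plan '[{"travel": [0, 0, -0.003], "angular": [0, 0, 0], "grip": -1}, {"travel": [0, 0, -0.003], "angular": [0, 0, 0], "grip": -1}]'

```text
time: 7.83
ee_pos: [0.4898, -0.0458, 0.0559]
tcp_rot: [179.9, 0.0, 99.4]
wrist_force: [-0.1, 0.1, -0.5]
opening: 0.0
grasp_force: 0.0
```

carry_out --plan '[{"travel": [0, 0, -0.003], "angular": [0, 0, 0], "grip": -1}, {"travel": [0, 0, -0.003], "angular": [0, 0, 0], "grip": -1}, {"travel": [0, 0, -0.003], "angular": [0, 0, 0], "grip": -1}]'

```text
time: 8.08
ee_pos: [0.4895, -0.0458, 0.0544]
tcp_rot: [180.0, 0.0, 99.4]
wrist_force: [0.9, 0.1, 1.0]
opening: -0.0005
grasp_force: 0.4
```

carry_out --plan '[{"travel": [0, 0, -0.003], "angular": [0, 0, 0], "grip": -1}, {"travel": [0, 0, -0.003], "angular": [0, 0, 0], "grip": -1}, {"travel": [0, 0, -0.003], "angular": [0, 0, 0], "grip": -1}]'

```text
time: 8.33
ee_pos: [0.4895, -0.0459, 0.054]
tcp_rot: [180.0, 0.0, 99.4]
wrist_force: [-1.1, 0.5, 5.7]
opening: 0.0
grasp_force: 3.1
```

carry_out --plan '[{"travel": [0, 0, 0.257], "angular": [0, 0, 0], "grip": -1}, {"travel": [0, 0, 0.257], "angular": [0, 0, 0], "grip": -1}, {"travel": [-0.008, -0.088, 0.257], "angular": [0, 0, 0], "grip": -1}, {"travel": [-0.008, -0.088, 0.257], "angular": [0, 0, 0], "grip": -1}, {"travel": [-0.008, -0.088, 0.257], "angular": [0, 0, 0], "grip": -1}, {"travel": [-0.008, -0.088, 0.257], "angular": [0, 0, 0], "grip": -1}]'

```text
time: 8.83
ee_pos: [0.4866, -0.072, 0.1297]
tcp_rot: [-179.9, -0.0, 99.4]
wrist_force: [-0.2, -0.5, -0.3]
opening: 0.0006
grasp_force: 0.0
```

Run:
```python
from h import *
o=wsnap('w4'); print(o['ee_pos'],o['tcp_rot'])
i=cv2.imread('pics/w4.png'); g=cv2.cvtColor(i,cv2.COLOR_BGR2GRAY)
for n in ('w3','w4'):
    i=cv2.imread(f'pics/{n}.png'); g=cv2.cvtColor(i,cv2.COLOR_BGR2GRAY)
    c=cv2.HoughCircles(cv2.GaussianBlur(g,(3,3),0)[140:235,190:330],cv2.HOUGH_GRADIENT,1,20,param1=120,param2=12,minRadius=9,maxRadius=16)
    print(n,None if c is None else c[0][:4]+[190,140,0])
    for q in (c[0][:3] if c is not None else []): print(wplane(n,[q[:2]+[190,140]],.103).round(4))
```

```text
[ 0.48655227 -0.07204177  0.12971674] [-1.79941335e+02 -3.10660509e-02  9.93611876e+01]
w3 [[258.5 204.5  12.5]]
[[0.4604 0.0835 0.103 ]]
w4 [[268.5        230.5         15.39999962]]
[[ 0.4909 -0.0653  0.103 ]]
```

carry_out --plan '[{"travel": [0, 0, -0.03], "angular": [0, 0, 0], "grip": -1}, {"travel": [0, 0, -0.05], "angular": [0, 0, 0], "grip": -1}, {"travel": [0, 0, -0.054], "angular": [0, 0, 0], "grip": -1}, {"travel": [0, 0, -0.054], "angular": [0, 0, 0], "grip": -1}]'

```text
time: 9.22
ee_pos: [0.4866, -0.0718, 0.1134]
tcp_rot: [-179.9, -0.0, 99.4]
wrist_force: [0.8, 0.3, 1.4]
opening: 0.0
grasp_force: 0.2
```

carry_out --plan '[{"travel": [0, 0, -0.003], "angular": [0, 0, 0], "grip": -1}, {"travel": [0, 0, -0.003], "angular": [0, 0, 0], "grip": -1}, {"travel": [0, 0, -0.003], "angular": [0, 0, 0], "grip": -1}]'

```text
time: 9.47
ee_pos: [0.4868, -0.0721, 0.1132]
tcp_rot: [-180.0, -0.0, 99.4]
wrist_force: [0.1, 0.4, 2.4]
opening: 0.0001
grasp_force: 0.9
```

carry_out --plan '[{"travel": [0, 0, -0.003], "angular": [0, 0, 0], "grip": -1}, {"travel": [0, 0, -0.003], "angular": [0, 0, 0], "grip": -1}, {"travel": [0, 0, -0.003], "angular": [0, 0, 0], "grip": -1}]'

```text
time: 9.72
ee_pos: [0.4869, -0.0721, 0.1128]
tcp_rot: [180.0, -0.0, 99.4]
wrist_force: [-2.5, 2.0, 6.2]
opening: 0.0001
grasp_force: 3.0
```

carry_out --plan '[{"travel": [0, 0, -0.003], "angular": [0, 0, 0], "grip": -1}, {"travel": [0, 0, -0.003], "angular": [0, 0, 0], "grip": -1}, {"travel": [0, 0, -0.003], "angular": [0, 0, 0], "grip": -1}]'

```text
time: 9.97
ee_pos: [0.487, -0.0721, 0.1124]
tcp_rot: [179.9, 0.0, 99.4]
wrist_force: [-4.1, 1.7, 10.0]
opening: -0.0001
grasp_force: 4.9
```

Probing put the knob top above the plate by 57.8 mm on the left and 59 mm on the right, against 54 mm when level. So the left screw is about 4 mm short and the right about 5 mm. I'll take the right knob first: swing the wrist back, descend and grip.

carry_out --plan '[{"travel": [0, 0, 0.13], "angular": [0, 0, 0], "grip": 0.41}, {"travel": [0, 0, 0.13], "angular": [0, 0, 0.3], "grip": 0.41}, {"travel": [0.0127, -0.0713, 0.13], "angular": [0, 0, 1], "grip": 0.41}, {"travel": [0.0127, -0.0713, 0.13], "angular": [0, 0, 1], "grip": 0.41}, {"travel": [0.0127, -0.0713, 0.13], "angular": [0, 0, 1], "grip": 0.41}, {"travel": [0.0127, -0.0713, 0.13], "angular": [0, 0, 1], "grip": 0.41}]'

```text
time: 10.47
ee_pos: [0.4907, -0.094, 0.1502]
tcp_rot: [-180.0, -0.0, 128.3]
wrist_force: [-0.1, 0.2, 0.6]
opening: 0.0603
grasp_force: 0.0
```

carry_out --plan '[{"travel": [0, 0, 0], "angular": [0, 0, 1], "grip": 0.41}, {"travel": [0, 0, 0], "angular": [0, 0, 1], "grip": 0.41}, {"travel": [0, 0, 0], "angular": [0, 0, 1], "grip": 0.41}, {"travel": [0, 0, 0], "angular": [0, 0, 1], "grip": 0.41}, {"travel": [0, 0, 0], "angular": [0, 0, 1], "grip": 0.41}]'

```text
time: 10.88
ee_pos: [0.4907, -0.0935, 0.1503]
tcp_rot: [-180.0, -0.0, 156.8]
wrist_force: [0.7, -0.8, -0.3]
opening: 0.06
grasp_force: 0.0
```

carry_out --plan '[{"travel": [0, 0, 0], "angular": [0, 0, 1], "grip": 0.41}, {"travel": [0, 0, 0], "angular": [0, 0, 1], "grip": 0.41}, {"travel": [0, 0, 0], "angular": [0, 0, 1], "grip": 0.41}, {"travel": [0, 0, 0], "angular": [0, 0, 1], "grip": 0.41}, {"travel": [0, 0, 0], "angular": [0, 0, 1], "grip": 0.41}]'

```text
time: 11.3
ee_pos: [0.4907, -0.0935, 0.1504]
tcp_rot: [-180.0, -0.0, -174.7]
wrist_force: [-0.1, 0.4, 0.6]
opening: 0.0599
grasp_force: 0.0
```

carry_out --plan '[{"travel": [0, 0, 0], "angular": [0, 0, 1], "grip": 0.41}, {"travel": [0, 0, 0], "angular": [0, 0, 1], "grip": 0.41}, {"travel": [0, 0, 0], "angular": [0, 0, 1], "grip": 0.41}, {"travel": [0, 0, 0], "angular": [0, 0, 1], "grip": 0.41}, {"travel": [0, 0, 0], "angular": [0, 0, 1], "grip": 0.41}]'

```text
time: 11.72
ee_pos: [0.4907, -0.0936, 0.1504]
tcp_rot: [-180.0, -0.0, -146.2]
wrist_force: [-0.4, 0.6, -0.2]
opening: 0.0601
grasp_force: 0.0
```

carry_out --plan '[{"travel": [0, 0, 0], "angular": [0, 0, 1], "grip": 0.41}, {"travel": [0, 0, 0], "angular": [0, 0, 1], "grip": 0.41}, {"travel": [0, 0, 0], "angular": [0, 0, 1], "grip": 0.41}, {"travel": [0, 0, 0], "angular": [0, 0, 1], "grip": 0.41}, {"travel": [0, 0, 0], "angular": [0, 0, 1], "grip": 0.41}, {"travel": [0, 0, 0], "angular": [0, 0, 1], "grip": 0.41}]'

```text
time: 12.22
ee_pos: [0.4907, -0.0936, 0.1504]
tcp_rot: [180.0, -0.0, -118.0]
wrist_force: [1.0, -0.3, 0.5]
opening: 0.0603
grasp_force: 0.0
```

Run:
```python
from h import *
o=wsnap('w5'); print(o['ee_pos'],o['tcp_rot'],o['q'][5],o['opening'])
cv2.imwrite('pics/w5b.png',cv2.resize(cv2.imread('pics/w5.png'),(800,600)))
```

```text
[ 0.49069742 -0.09356706  0.15042153] [ 1.79996197e+02 -3.36655547e-03 -1.17992693e+02] -72.80182433907198 0.06027859315763596
```

View pics/w5b.png

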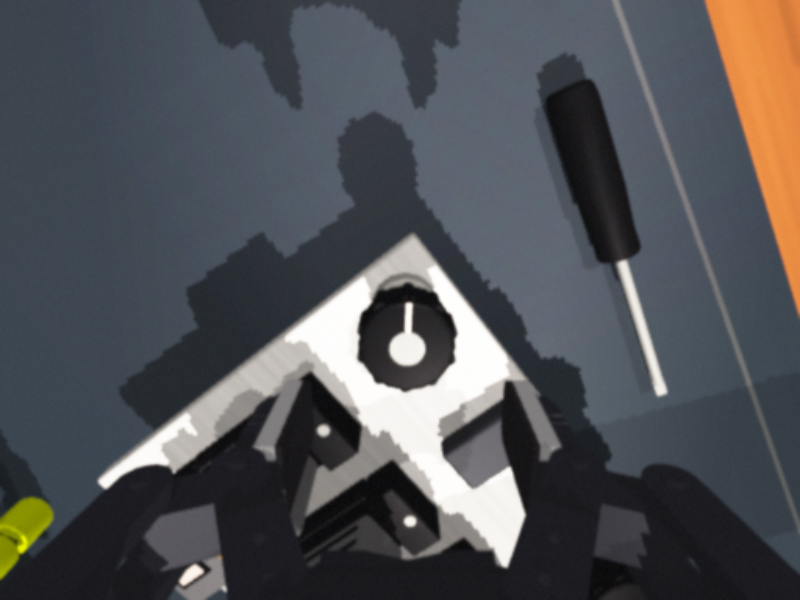

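The knob's hub is at (407,349), centred between the fingers. Next I'll check its position and descend.

Run:
```python
from h import *
for z in (.1022,.105): print(wplane('w5',[[407/1.5625-.2,347/1.5625-.2]],z))
```

```text
[[ 0.49072022 -0.09477165  0.1022    ]]
[[ 0.49014187 -0.09585798  0.105     ]]
```

carry_out --plan '[{"travel": [0, 0, -0.08], "angular": [0, 0, 0], "grip": 0.41}, {"travel": [0, 0, -0.14], "angular": [0, 0, 0], "grip": 0.41}, {"travel": [0, 0, -0.19], "angular": [0, 0, 0], "grip": 0.41}, {"travel": [0, 0, -0.22], "angular": [0, 0, 0], "grip": 0.41}, {"travel": [0, 0, -0.22], "angular": [0, 0, 0], "grip": 0.41}, {"travel": [0, 0, -0.22], "angular": [0, 0, 0], "grip": 0.41}]'

```text
time: 12.77
ee_pos: [0.4907, -0.0936, 0.0847]
tcp_rot: [180.0, -0.0, -117.5]
wrist_force: [-0.2, 0.1, 0.2]
opening: 0.0602
grasp_force: 0.0
```

carry_out --plan '[{"travel": [0, -0.002, -0.002], "angular": [0, 0, 0], "grip": 0.1}, {"travel": [0, -0.002, -0.002], "angular": [0, 0, 0], "grip": -0.2}, {"travel": [0, -0.002, -0.002], "angular": [0, 0, 0], "grip": -0.2}, {"travel": [0, -0.002, -0.002], "angular": [0, 0, 0], "grip": -0.2}, {"travel": [0, -0.002, -0.002], "angular": [0, 0, 0], "grip": -0.2}, {"travel": [0, -0.002, -0.002], "angular": [0, 0, 0], "grip": -0.2}]' --grip_force 30

```text
time: 13.27
ee_pos: [0.491, -0.0943, 0.0849]
tcp_rot: [-179.9, 0.0, -117.4]
wrist_force: [-3.4, -0.0, 6.1]
opening: 0.0392
grasp_force: 31.3
```

carry_out --plan '[{"travel": [0, 0, 0], "angular": [0, 0, -0.25], "grip": -0.2}, {"travel": [0, 0, 0], "angular": [0, 0, -0.5], "grip": -0.2}, {"travel": [0, 0, 0], "angular": [0, 0, -0.5], "grip": -0.2}]'

```text
time: 13.52
ee_pos: [0.491, -0.0943, 0.0848]
tcp_rot: [-179.9, 0.0, -132.1]
wrist_force: [-3.0, 0.5, 5.9]
opening: 0.0394
grasp_force: 31.1
```

carry_out --plan '[{"travel": [0, 0, 0], "angular": [0, 0, -0.25], "grip": -0.2}, {"travel": [0, 0, 0], "angular": [0, 0, -0.5], "grip": -0.2}, {"travel": [0, 0, 0], "angular": [0, 0, -0.75], "grip": -0.2}, {"travel": [0, 0, 0], "angular": [0, 0, -1], "grip": -0.2}, {"travel": [0, 0, 0], "angular": [0, 0, -1], "grip": -0.2}]'

```text
time: 13.93
ee_pos: [0.4912, -0.0942, 0.0846]
tcp_rot: [-180.0, 0.1, -160.6]
wrist_force: [0.3, 0.7, 4.8]
opening: 0.039
grasp_force: 30.7
```

carry_out --plan '[{"travel": [0, 0, 0], "angular": [0, 0, -0.25], "grip": -0.2}, {"travel": [0, 0, 0], "angular": [0, 0, -0.5], "grip": -0.2}, {"travel": [0, 0, 0], "angular": [0, 0, -0.75], "grip": -0.2}, {"travel": [0, 0, 0], "angular": [0, 0, -1], "grip": -0.2}, {"travel": [0, 0, 0], "angular": [0, 0, -1], "grip": -0.2}]'

```text
time: 14.35
ee_pos: [0.4915, -0.0941, 0.0845]
tcp_rot: [180.0, 0.1, 171.0]
wrist_force: [2.6, 0.6, 3.5]
opening: 0.0392
grasp_force: 30.4
```

carry_out --plan '[{"travel": [0, 0, 0], "angular": [0, 0, -0.25], "grip": -0.2}, {"travel": [0, 0, 0], "angular": [0, 0, -0.5], "grip": -0.2}, {"travel": [0, 0, 0], "angular": [0, 0, -0.75], "grip": -0.2}, {"travel": [0, 0, 0], "angular": [0, 0, -1], "grip": -0.2}, {"travel": [0, 0, 0], "angular": [0, 0, -1], "grip": -0.2}]'

```text
time: 14.77
ee_pos: [0.4917, -0.0941, 0.0844]
tcp_rot: [179.9, 0.1, 142.5]
wrist_force: [3.9, -0.3, 1.8]
opening: 0.0392
grasp_force: 30.2
```

carry_out --plan '[{"travel": [0, 0, 0], "angular": [0, 0, -0.25], "grip": -0.2}, {"travel": [0, 0, 0], "angular": [0, 0, -0.5], "grip": -0.2}, {"travel": [0, 0, 0], "angular": [0, 0, -0.75], "grip": -0.2}, {"travel": [0, 0, 0], "angular": [0, 0, -1], "grip": -0.2}, {"travel": [0, 0, 0], "angular": [0, 0, -1], "grip": -0.2}]'

```text
time: 15.18
ee_pos: [0.4918, -0.0943, 0.0843]
tcp_rot: [179.9, 0.1, 113.9]
wrist_force: [5.9, 0.5, -0.5]
opening: 0.0393
grasp_force: 30.1
```

carry_out --plan '[{"travel": [0, 0, 0], "angular": [0, 0, -0.25], "grip": -0.2}, {"travel": [0, 0, 0], "angular": [0, 0, -0.5], "grip": -0.2}, {"travel": [0, 0, 0], "angular": [0, 0, -0.75], "grip": -0.2}, {"travel": [0, 0, 0], "angular": [0, 0, -1], "grip": -0.2}, {"travel": [0, 0, 0], "angular": [0, 0, -1], "grip": -0.2}]'

```text
time: 15.6
ee_pos: [0.4917, -0.0944, 0.0842]
tcp_rot: [179.9, 0.0, 85.3]
wrist_force: [5.9, 0.5, -0.3]
opening: 0.0391
grasp_force: 30.1
```

carry_out --plan '[{"travel": [0, 0, 0], "angular": [0, 0, -0.25], "grip": -0.2}, {"travel": [0, 0, 0], "angular": [0, 0, -0.5], "grip": -0.2}, {"travel": [0, 0, 0], "angular": [0, 0, -0.75], "grip": -0.2}, {"travel": [0, 0, 0], "angular": [0, 0, -1], "grip": -0.2}, {"travel": [0, 0, 0], "angular": [0, 0, -1], "grip": -0.2}]'

```text
time: 16.02
ee_pos: [0.4917, -0.0944, 0.084]
tcp_rot: [179.9, -0.0, 56.7]
wrist_force: [6.1, -0.2, -0.3]
opening: 0.0393
grasp_force: 30.2
```

carry_out --plan '[{"travel": [0, 0, 0], "angular": [0, 0, -0.25], "grip": -0.2}, {"travel": [0, 0, 0], "angular": [0, 0, -0.5], "grip": -0.2}, {"travel": [0, 0, 0], "angular": [0, 0, -0.75], "grip": -0.2}, {"travel": [0, 0, 0], "angular": [0, 0, -1], "grip": -0.2}, {"travel": [0, 0, 0], "angular": [0, 0, -1], "grip": -0.2}]'

```text
time: 16.43
ee_pos: [0.4914, -0.0942, 0.0839]
tcp_rot: [179.9, -0.1, 28.0]
wrist_force: [7.1, 1.7, -0.8]
opening: 0.0387
grasp_force: 30.6
```

carry_out --plan '[{"travel": [0, 0, 0], "angular": [0, 0, -0.25], "grip": -0.2}, {"travel": [0, 0, 0], "angular": [0, 0, -0.53], "grip": -0.2}, {"travel": [0, 0, 0], "angular": [0, 0, -0.53], "grip": -0.2}, {"travel": [0, 0, 0], "angular": [0, 0, -0.53], "grip": -0.2}]'

```text
time: 16.77
ee_pos: [0.4914, -0.0941, 0.0838]
tcp_rot: [180.0, -0.1, 13.2]
wrist_force: [6.4, 2.7, -1.2]
opening: 0.0393
grasp_force: 30.7
```

carry_out --plan '[{"travel": [0, 0, 0], "angular": [0, 0, 0], "grip": 0.41}, {"travel": [0, 0, 0], "angular": [0, 0, 0], "grip": 0.41}, {"travel": [0, 0, 0], "angular": [0, 0, 0], "grip": 0.41}, {"travel": [0, 0, 0.12], "angular": [0, 0, 0], "grip": 0.41}, {"travel": [0, 0, 0.221], "angular": [0, 0, 0], "grip": 0.41}, {"travel": [0, 0, 0.221], "angular": [0, 0, 0.33], "grip": 0.41}, {"travel": [0, 0, 0.221], "angular": [0, 0, 0.66], "grip": 0.41}, {"travel": [0, 0, 0.221], "angular": [0, 0, 1], "grip": 0.41}]'

```text
time: 17.43
ee_pos: [0.4907, -0.0944, 0.1506]
tcp_rot: [180.0, 0.0, 34.6]
wrist_force: [-0.1, 0.9, -0.7]
opening: 0.0602
grasp_force: 0.0
```

carry_out --plan '[{"travel": [-0.0993, 0.594, 0], "angular": [0, 0, 1], "grip": 0.41}, {"travel": [-0.0993, 0.594, 0], "angular": [0, 0, 1], "grip": 0.41}, {"travel": [-0.0993, 0.594, 0], "angular": [0, 0, 1], "grip": 0.41}, {"travel": [-0.0993, 0.594, 0], "angular": [0, 0, 1], "grip": 0.41}, {"travel": [-0.0993, 0.594, 0], "angular": [0, 0, 1], "grip": 0.41}, {"travel": [-0.0993, 0.594, 0], "angular": [0, 0, 1], "grip": 0.41}]'

```text
time: 17.93
ee_pos: [0.46, 0.0867, 0.1501]
tcp_rot: [-180.0, 0.0, 63.2]
wrist_force: [-0.1, -0.3, -0.1]
opening: 0.06
grasp_force: 0.0
```

carry_out --plan '[{"travel": [0, 0, 0], "angular": [0, 0, 1], "grip": 0.41}, {"travel": [0, 0, 0], "angular": [0, 0, 1], "grip": 0.41}, {"travel": [0, 0, 0], "angular": [0, 0, 1], "grip": 0.41}, {"travel": [0, 0, 0], "angular": [0, 0, 1], "grip": 0.41}, {"travel": [0, 0, 0], "angular": [0, 0, 1], "grip": 0.41}]'

```text
time: 18.35
ee_pos: [0.4609, 0.0832, 0.15]
tcp_rot: [-180.0, 0.0, 91.8]
wrist_force: [0.6, 0.0, -1.2]
opening: 0.0603
grasp_force: 0.0
```

carry_out --plan '[{"travel": [0, 0, 0], "angular": [0, 0, 1], "grip": 0.41}, {"travel": [0, 0, 0], "angular": [0, 0, 1], "grip": 0.41}, {"travel": [0, 0, 0], "angular": [0, 0, 1], "grip": 0.41}, {"travel": [0, 0, 0], "angular": [0, 0, 1], "grip": 0.41}, {"travel": [0, 0, 0], "angular": [0, 0, 1], "grip": 0.41}]'

```text
time: 18.77
ee_pos: [0.4609, 0.0834, 0.15]
tcp_rot: [-180.0, 0.0, 120.2]
wrist_force: [-0.9, -0.0, -0.5]
opening: 0.0601
grasp_force: 0.0
```

carry_out --plan '[{"travel": [0, 0, 0], "angular": [0, 0, 1], "grip": 0.41}, {"travel": [0, 0, 0], "angular": [0, 0, 1], "grip": 0.41}, {"travel": [0, 0, 0], "angular": [0, 0, 1], "grip": 0.41}, {"travel": [0, 0, 0], "angular": [0, 0, 1], "grip": 0.41}, {"travel": [0, 0, 0], "angular": [0, 0, 1], "grip": 0.41}]'

```text
time: 19.18
ee_pos: [0.4609, 0.0836, 0.1501]
tcp_rot: [-180.0, -0.0, 148.6]
wrist_force: [0.3, -0.0, 0.6]
opening: 0.0605
grasp_force: 0.0
```

carry_out --plan '[{"travel": [0, 0, 0], "angular": [0, 0, 1], "grip": 0.41}, {"travel": [0, 0, 0], "angular": [0, 0, 1], "grip": 0.41}, {"travel": [0, 0, 0], "angular": [0, 0, 1], "grip": 0.41}, {"travel": [0, 0, 0], "angular": [0, 0, 1], "grip": 0.41}, {"travel": [0, 0, 0], "angular": [0, 0, 1], "grip": 0.41}]'

```text
time: 19.6
ee_pos: [0.4609, 0.0837, 0.1501]
tcp_rot: [-180.0, -0.0, 177.2]
wrist_force: [0.2, -0.5, 0.7]
opening: 0.0601
grasp_force: 0.0
```

carry_out --plan '[{"travel": [0, 0, 0], "angular": [0, 0, 1], "grip": 0.41}, {"travel": [0, 0, 0], "angular": [0, 0, 1], "grip": 0.41}, {"travel": [0, 0, 0], "angular": [0, 0, 1], "grip": 0.41}, {"travel": [0, 0, 0], "angular": [0, 0, 1], "grip": 0.41}, {"travel": [0, 0, 0], "angular": [0, 0, 1], "grip": 0.41}, {"travel": [0, 0, 0], "angular": [0, 0, 1], "grip": 0.41}]'

```text
time: 20.1
ee_pos: [0.4609, 0.0839, 0.1501]
tcp_rot: [-180.0, -0.0, -154.7]
wrist_force: [0.3, 0.1, 0.3]
opening: 0.06
grasp_force: 0.0
```

Run:
```python
from h import *
o=wsnap('w6'); print(o['ee_pos'],o['tcp_rot'],o['q'][5],o['opening'])
i=cv2.imread('pics/w6.png'); g=cv2.cvtColor(i,cv2.COLOR_BGR2GRAY)
for n in ('w5','w6'):
    g=cv2.cvtColor(cv2.imread(f'pics/{n}.png'),cv2.COLOR_BGR2GRAY)
    m=((g>150)&(np.hypot(*(np.indices(g.shape)-np.array([223,260])[:,None,None]))<24)).astype(np.uint8)
    m=cv2.morphologyEx(m,cv2.MORPH_OPEN,np.ones((7,7),np.uint8))
    k,l,st,ce=cv2.connectedComponentsWithStats(m)
    for s,c in zip(st[1:],ce[1:]): print(n,s,c,wplane(n,[c],.104).round(4))
```

```text
[0.46093059 0.08386505 0.15014233] [-1.79998646e+02 -7.81157136e-03 -1.54656385e+02] -15.02966075751666 0.05997910677528945
w5 [250 213  22  21 388] [260.28350515 222.92525773] [[ 0.4907 -0.0948  0.104 ]]
w6 [249 216  22  20 366] [259.62568306 225.60928962] [[0.4619 0.0837 0.104 ]]
```

carry_out --plan '[{"travel": [0.003, 0, -0.08], "angular": [0, 0, 0], "grip": 0.41}, {"travel": [0.003, 0, -0.14], "angular": [0, 0, 0], "grip": 0.41}, {"travel": [0.003, 0, -0.19], "angular": [0, 0, 0], "grip": 0.41}, {"travel": [0.003, 0, -0.22], "angular": [0, 0, 0], "grip": 0.41}, {"travel": [0.003, 0, -0.22], "angular": [0, 0, 0], "grip": 0.41}, {"travel": [0.003, 0, -0.22], "angular": [0, 0, 0], "grip": 0.41}]'

```text
time: 20.65
ee_pos: [0.4618, 0.084, 0.0844]
tcp_rot: [180.0, -0.0, -154.2]
wrist_force: [0.6, -0.1, -0.7]
opening: 0.0602
grasp_force: 0.0
```

carry_out --plan '[{"travel": [0, 0, 0], "angular": [0, 0, 0], "grip": 0.1}, {"travel": [0, 0, 0], "angular": [0, 0, 0], "grip": -0.2}, {"travel": [0, 0, 0], "angular": [0, 0, 0], "grip": -0.2}, {"travel": [0, 0, 0], "angular": [0, 0, 0], "grip": -0.2}, {"travel": [0, 0, 0], "angular": [0, 0, 0], "grip": -0.2}, {"travel": [0, 0, 0], "angular": [0, 0, 0], "grip": -0.2}]'

```text
time: 21.15
ee_pos: [0.4621, 0.0841, 0.0847]
tcp_rot: [-180.0, 0.1, -154.0]
wrist_force: [-0.6, 0.9, 4.3]
opening: 0.0389
grasp_force: 32.4
```

carry_out --plan '[{"travel": [0, 0, 0], "angular": [0, 0, -0.25], "grip": -0.2}, {"travel": [0, 0, 0], "angular": [0, 0, -0.5], "grip": -0.2}, {"travel": [0, 0, 0], "angular": [0, 0, -0.5], "grip": -0.2}]'

```text
time: 21.4
ee_pos: [0.4622, 0.0839, 0.0846]
tcp_rot: [-180.0, 0.1, -168.7]
wrist_force: [1.9, -0.5, 2.9]
opening: 0.039
grasp_force: 32.3
```

carry_out --plan '[{"travel": [0, 0, 0], "angular": [0, 0, -0.25], "grip": -0.2}, {"travel": [0, 0, 0], "angular": [0, 0, -0.5], "grip": -0.2}, {"travel": [0, 0, 0], "angular": [0, 0, -0.75], "grip": -0.2}, {"travel": [0, 0, 0], "angular": [0, 0, -1], "grip": -0.2}, {"travel": [0, 0, 0], "angular": [0, 0, -1], "grip": -0.2}]'

```text
time: 21.82
ee_pos: [0.4623, 0.0836, 0.0843]
tcp_rot: [-180.0, 0.1, 162.9]
wrist_force: [3.6, -3.3, 1.4]
opening: 0.0393
grasp_force: 32.1
```

carry_out --plan '[{"travel": [0, 0, 0], "angular": [0, 0, -0.25], "grip": -0.2}, {"travel": [0, 0, 0], "angular": [0, 0, -0.5], "grip": -0.2}, {"travel": [0, 0, 0], "angular": [0, 0, -0.75], "grip": -0.2}, {"travel": [0, 0, 0], "angular": [0, 0, -1], "grip": -0.2}, {"travel": [0, 0, 0], "angular": [0, 0, -1], "grip": -0.2}]'

```text
time: 22.23
ee_pos: [0.4624, 0.0832, 0.0843]
tcp_rot: [-180.0, 0.1, 134.3]
wrist_force: [3.3, -7.0, 0.9]
opening: 0.0388
grasp_force: 32.0
```

carry_out --plan '[{"travel": [0, 0, 0], "angular": [0, 0, -0.25], "grip": -0.2}, {"travel": [0, 0, 0], "angular": [0, 0, -0.5], "grip": -0.2}, {"travel": [0, 0, 0], "angular": [0, 0, -0.75], "grip": -0.2}, {"travel": [0, 0, 0], "angular": [0, 0, -1], "grip": -0.2}, {"travel": [0, 0, 0], "angular": [0, 0, -1], "grip": -0.2}]'

```text
time: 22.65
ee_pos: [0.4622, 0.0828, 0.0842]
tcp_rot: [180.0, 0.2, 105.6]
wrist_force: [3.4, -8.7, 1.1]
opening: 0.0391
grasp_force: 32.1
```

carry_out --plan '[{"travel": [0, 0, 0], "angular": [0, 0, -0.25], "grip": -0.2}, {"travel": [0, 0, 0], "angular": [0, 0, -0.5], "grip": -0.2}, {"travel": [0, 0, 0], "angular": [0, 0, -0.75], "grip": -0.2}, {"travel": [0, 0, 0], "angular": [0, 0, -1], "grip": -0.2}, {"travel": [0, 0, 0], "angular": [0, 0, -1], "grip": -0.2}]'

```text
time: 23.07
ee_pos: [0.462, 0.0827, 0.0841]
tcp_rot: [179.9, 0.2, 77.0]
wrist_force: [1.7, -9.7, 2.1]
opening: 0.0389
grasp_force: 32.1
```

carry_out --plan '[{"travel": [0, 0, 0], "angular": [0, 0, -0.25], "grip": -0.2}, {"travel": [0, 0, 0], "angular": [0, 0, -0.5], "grip": -0.2}, {"travel": [0, 0, 0], "angular": [0, 0, -0.75], "grip": -0.2}, {"travel": [0, 0, 0], "angular": [0, 0, -1], "grip": -0.2}, {"travel": [0, 0, 0], "angular": [0, 0, -1], "grip": -0.2}]'

```text
time: 23.48
ee_pos: [0.4616, 0.0828, 0.0839]
tcp_rot: [179.9, 0.1, 48.3]
wrist_force: [0.6, -8.4, 0.3]
opening: 0.0393
grasp_force: 32.0
```

carry_out --plan '[{"travel": [0, 0, 0], "angular": [0, 0, -0.25], "grip": -0.2}, {"travel": [0, 0, 0], "angular": [0, 0, -0.5], "grip": -0.2}, {"travel": [0, 0, 0], "angular": [0, 0, -0.75], "grip": -0.2}, {"travel": [0, 0, 0], "angular": [0, 0, -1], "grip": -0.2}, {"travel": [0, 0, 0], "angular": [0, 0, -1], "grip": -0.2}]'

```text
time: 23.9
ee_pos: [0.4615, 0.0832, 0.0837]
tcp_rot: [179.9, 0.1, 19.7]
wrist_force: [1.2, -6.3, -1.6]
opening: 0.0391
grasp_force: 31.9
```

carry_out --plan '[{"travel": [0, 0, 0], "angular": [0, 0, 0], "grip": 0.41}, {"travel": [0, 0, 0], "angular": [0, 0, 0], "grip": 0.41}, {"travel": [0, 0, 0], "angular": [0, 0, 0], "grip": 0.41}, {"travel": [0, 0, 0.12], "angular": [0, 0, 0], "grip": 0.41}, {"travel": [0, 0, 0.154], "angular": [0, 0, 0.25], "grip": 0.41}, {"travel": [0, 0, 0.154], "angular": [0, 0, 0.5], "grip": 0}, {"travel": [0, 0, 0.154], "angular": [0, 0, 0.78], "grip": -1}, {"travel": [0, 0, 0.154], "angular": [0, 0, 0.78], "grip": -1}]'

```text
time: 24.57
ee_pos: [0.4619, 0.0842, 0.1306]
tcp_rot: [-180.0, -0.0, 42.6]
wrist_force: [0.8, -0.1, 0.1]
opening: 0.0244
grasp_force: 0.0
```

carry_out --plan '[{"travel": [0.046, -0.155, 0], "angular": [0, 0, 1], "grip": -1}, {"travel": [0.046, -0.155, 0], "angular": [0, 0, 1], "grip": -1}, {"travel": [0.046, -0.155, 0], "angular": [0, 0, 1], "grip": -1}, {"travel": [0.046, -0.155, 0], "angular": [0, 0, 1], "grip": -1}, {"travel": [0.046, -0.155, 0], "angular": [0, 0, 1], "grip": -1}]'

```text
time: 24.98
ee_pos: [0.4755, 0.0373, 0.1301]
tcp_rot: [-180.0, -0.0, 71.0]
wrist_force: [-0.5, 0.2, 0.1]
opening: -0.0004
grasp_force: 0.0
```

carry_out --plan '[{"travel": [0, 0, 0], "angular": [0, 0, 1], "grip": -1}, {"travel": [0, 0, 0], "angular": [0, 0, 1], "grip": -1}, {"travel": [0, 0, 0], "angular": [0, 0, 1], "grip": -1}, {"travel": [0, 0, 0], "angular": [0, 0, 1], "grip": -1}, {"travel": [0, 0, 0], "angular": [0, 0, 1], "grip": -1}, {"travel": [0, 0, 0], "angular": [0, 0, 1], "grip": -1}]'

```text
time: 25.48
ee_pos: [0.4755, 0.0377, 0.1303]
tcp_rot: [-180.0, -0.0, 99.0]
wrist_force: [-0.3, 0.3, -0.7]
opening: -0.0002
grasp_force: 0.0
```

carry_out --plan '[{"travel": [0, 0, -0.1], "angular": [0, 0, 0], "grip": -1}, {"travel": [0, 0, -0.18], "angular": [0, 0, 0], "grip": -1}, {"travel": [0, 0, -0.215], "angular": [0, 0, 0], "grip": -1}, {"travel": [0, 0, -0.228], "angular": [0, 0, 0], "grip": -1}, {"travel": [0, 0, -0.228], "angular": [0, 0, 0], "grip": -1}, {"travel": [0, 0, -0.228], "angular": [0, 0, 0], "grip": -1}, {"travel": [0, 0, -0.228], "angular": [0, 0, 0], "grip": -1}]'

```text
time: 26.07
ee_pos: [0.4764, 0.0376, 0.0634]
tcp_rot: [179.9, 0.0, 99.3]
wrist_force: [0.2, -0.7, 0.2]
opening: -0.0001
grasp_force: 0.0
```

carry_out --plan '[{"travel": [0, 0, -0.003], "angular": [0, 0, 0], "grip": -1}, {"travel": [0, 0, -0.003], "angular": [0, 0, 0], "grip": -1}, {"travel": [0, 0, -0.003], "angular": [0, 0, 0], "grip": -1}]'

```text
time: 26.32
ee_pos: [0.4759, 0.0375, 0.0616]
tcp_rot: [180.0, 0.0, 99.4]
wrist_force: [0.6, -0.2, 0.9]
opening: -0.0001
grasp_force: 0.0
```

carry_out --plan '[{"travel": [0, 0, -0.003], "angular": [0, 0, 0], "grip": -1}, {"travel": [0, 0, -0.003], "angular": [0, 0, 0], "grip": -1}, {"travel": [0, 0, -0.003], "angular": [0, 0, 0], "grip": -1}]'

```text
time: 26.57
ee_pos: [0.4756, 0.0375, 0.0602]
tcp_rot: [-180.0, 0.0, 99.4]
wrist_force: [0.5, -0.9, -0.4]
opening: 0.0003
grasp_force: 0.0
```

carry_out --plan '[{"travel": [0, 0, -0.003], "angular": [0, 0, 0], "grip": -1}, {"travel": [0, 0, -0.003], "angular": [0, 0, 0], "grip": -1}, {"travel": [0, 0, -0.003], "angular": [0, 0, 0], "grip": -1}]'

```text
time: 26.82
ee_pos: [0.4756, 0.0375, 0.0592]
tcp_rot: [-180.0, -0.0, 99.4]
wrist_force: [0.6, 0.6, 0.3]
opening: 0.0
grasp_force: 0.0
```

carry_out --plan '[{"travel": [0, 0, -0.003], "angular": [0, 0, 0], "grip": -1}, {"travel": [0, 0, -0.003], "angular": [0, 0, 0], "grip": -1}, {"travel": [0, 0, -0.003], "angular": [0, 0, 0], "grip": -1}]'

```text
time: 27.07
ee_pos: [0.4757, 0.0375, 0.0587]
tcp_rot: [180.0, -0.0, 99.4]
wrist_force: [-1.5, -0.3, 3.4]
opening: 0.0001
grasp_force: 1.7
```

carry_out --plan '[{"travel": [0, 0, -0.003], "angular": [0, 0, 0], "grip": -1}, {"travel": [0, 0, -0.003], "angular": [0, 0, 0], "grip": -1}, {"travel": [0, 0, -0.003], "angular": [0, 0, 0], "grip": -1}]'

```text
time: 27.32
ee_pos: [0.4756, 0.0375, 0.0582]
tcp_rot: [180.0, -0.0, 99.4]
wrist_force: [-4.7, -0.2, 9.4]
opening: 0.0002
grasp_force: 4.6
```

carry_out --plan '[{"travel": [0, 0, -0.002], "angular": [0, 0, 0], "grip": -1}, {"travel": [0, 0, -0.002], "angular": [0, 0, 0], "grip": -1}, {"travel": [0, 0, -0.002], "angular": [0, 0, 0], "grip": -1}]'

```text
time: 27.57
ee_pos: [0.4756, 0.0375, 0.058]
tcp_rot: [180.0, 0.0, 99.4]
wrist_force: [-3.9, -1.0, 13.3]
opening: 0.0001
grasp_force: 6.3
```

carry_out --plan '[{"travel": [0, 0, 0.25], "angular": [0, 0, 0], "grip": -1}, {"travel": [0, 0, 0.25], "angular": [0, 0, 0], "grip": -1}, {"travel": [0.047, -0.277, 0.25], "angular": [0, 0, 0], "grip": -1}, {"travel": [0.047, -0.277, 0.25], "angular": [0, 0, 0], "grip": -1}, {"travel": [0.047, -0.277, 0.25], "angular": [0, 0, 0], "grip": -1}, {"travel": [0.047, -0.277, 0.25], "angular": [0, 0, 0], "grip": -1}]'

```text
time: 28.07
ee_pos: [0.4898, -0.0474, 0.1316]
tcp_rot: [-180.0, 0.0, 99.2]
wrist_force: [0.4, 0.1, -0.6]
opening: -0.0001
grasp_force: 0.0
```

carry_out --plan '[{"travel": [0, 0, -0.1], "angular": [0, 0, 0], "grip": -1}, {"travel": [0, 0, -0.18], "angular": [0, 0, 0], "grip": -1}, {"travel": [0, 0, -0.22], "angular": [0, 0, 0], "grip": -1}, {"travel": [0, 0, -0.236], "angular": [0, 0, 0], "grip": -1}, {"travel": [0, 0, -0.236], "angular": [0, 0, 0], "grip": -1}, {"travel": [0, 0, -0.236], "angular": [0, 0, 0], "grip": -1}, {"travel": [0, 0, -0.236], "angular": [0, 0, 0], "grip": -1}]'

```text
time: 28.65
ee_pos: [0.4905, -0.0454, 0.0625]
tcp_rot: [179.9, 0.0, 99.4]
wrist_force: [-0.7, 0.1, -0.0]
opening: -0.0001
grasp_force: 0.0
```

carry_out --plan '[{"travel": [0, 0, -0.003], "angular": [0, 0, 0], "grip": -1}, {"travel": [0, 0, -0.003], "angular": [0, 0, 0], "grip": -1}, {"travel": [0, 0, -0.003], "angular": [0, 0, 0], "grip": -1}]'

```text
time: 28.9
ee_pos: [0.49, -0.0456, 0.0607]
tcp_rot: [180.0, 0.0, 99.4]
wrist_force: [0.2, 0.7, 1.3]
opening: 0.0001
grasp_force: 0.0
```

carry_out --plan '[{"travel": [0, 0, -0.003], "angular": [0, 0, 0], "grip": -1}, {"travel": [0, 0, -0.003], "angular": [0, 0, 0], "grip": -1}, {"travel": [0, 0, -0.003], "angular": [0, 0, 0], "grip": -1}]'

```text
time: 29.15
ee_pos: [0.4897, -0.0456, 0.0593]
tcp_rot: [-180.0, -0.0, 99.4]
wrist_force: [0.3, -0.3, -0.3]
opening: 0.0001
grasp_force: 0.0
```

carry_out --plan '[{"travel": [0, 0, -0.003], "angular": [0, 0, 0], "grip": -1}, {"travel": [0, 0, -0.003], "angular": [0, 0, 0], "grip": -1}, {"travel": [0, 0, -0.003], "angular": [0, 0, 0], "grip": -1}]'

```text
time: 29.4
ee_pos: [0.4898, -0.0457, 0.0587]
tcp_rot: [180.0, 0.0, 99.4]
wrist_force: [-1.6, 0.1, 3.1]
opening: 0.0001
grasp_force: 1.7
```

carry_out --plan '[{"travel": [0, 0, -0.003], "angular": [0, 0, 0], "grip": -1}, {"travel": [0, 0, -0.003], "angular": [0, 0, 0], "grip": -1}, {"travel": [0, 0, -0.003], "angular": [0, 0, 0], "grip": -1}]'

```text
time: 29.65
ee_pos: [0.4897, -0.0457, 0.0582]
tcp_rot: [180.0, 0.0, 99.4]
wrist_force: [-4.8, -0.9, 9.7]
opening: 0.0001
grasp_force: 4.5
```

carry_out --plan '[{"travel": [0, 0, 0.243], "angular": [0, 0, 0], "grip": -1}, {"travel": [0, 0, 0.243], "angular": [0, 0, 0], "grip": -1}, {"travel": [-0.008, -0.088, 0.243], "angular": [0, 0, 0], "grip": -1}, {"travel": [-0.008, -0.088, 0.243], "angular": [0, 0, 0], "grip": -1}, {"travel": [-0.008, -0.088, 0.243], "angular": [0, 0, 0], "grip": -1}, {"travel": [-0.008, -0.088, 0.243], "angular": [0, 0, 0], "grip": -1}]'

```text
time: 30.15
ee_pos: [0.487, -0.0718, 0.1296]
tcp_rot: [-179.9, -0.0, 99.4]
wrist_force: [-0.4, 1.3, 0.1]
opening: 0.0002
grasp_force: 0.0
```

carry_out --plan '[{"travel": [0, 0, -0.03], "angular": [0, 0, 0], "grip": -1}, {"travel": [0, 0, -0.05], "angular": [0, 0, 0], "grip": -1}, {"travel": [0, 0, -0.054], "angular": [0, 0, 0], "grip": -1}, {"travel": [0, 0, -0.054], "angular": [0, 0, 0], "grip": -1}, {"travel": [0, 0, -0.054], "angular": [0, 0, 0], "grip": -1}, {"travel": [0, 0, -0.054], "angular": [0, 0, 0], "grip": -1}]'

```text
time: 30.65
ee_pos: [0.4873, -0.0718, 0.1141]
tcp_rot: [-180.0, -0.0, 99.4]
wrist_force: [0.2, -0.8, 0.4]
opening: 0.0003
grasp_force: 0.0
```

carry_out --plan '[{"travel": [0, 0, -0.003], "angular": [0, 0, 0], "grip": -1}, {"travel": [0, 0, -0.003], "angular": [0, 0, 0], "grip": -1}, {"travel": [0, 0, -0.003], "angular": [0, 0, 0], "grip": -1}]'

```text
time: 30.9
ee_pos: [0.4873, -0.072, 0.1133]
tcp_rot: [-180.0, -0.0, 99.4]
wrist_force: [0.9, -0.1, 1.0]
opening: 0.0003
grasp_force: 0.0
```

carry_out --plan '[{"travel": [0, 0, -0.003], "angular": [0, 0, 0], "grip": -1}, {"travel": [0, 0, -0.003], "angular": [0, 0, 0], "grip": -1}, {"travel": [0, 0, -0.003], "angular": [0, 0, 0], "grip": -1}]'

```text
time: 31.15
ee_pos: [0.4874, -0.072, 0.1127]
tcp_rot: [180.0, 0.0, 99.4]
wrist_force: [0.1, 0.2, 2.5]
opening: 0.0
grasp_force: 1.4
```

carry_out --plan '[{"travel": [0, 0, -0.003], "angular": [0, 0, 0], "grip": -1}, {"travel": [0, 0, -0.003], "angular": [0, 0, 0], "grip": -1}, {"travel": [0, 0, -0.003], "angular": [0, 0, 0], "grip": -1}]'

```text
time: 31.4
ee_pos: [0.4874, -0.072, 0.1122]
tcp_rot: [180.0, 0.0, 99.4]
wrist_force: [-2.5, 0.2, 7.4]
opening: -0.0
grasp_force: 3.8
```

carry_out --plan '[{"travel": [0, 0, 0.063], "angular": [0, 0, 0], "grip": -1}, {"travel": [0, 0, 0.063], "angular": [0, 0, 0], "grip": -1}, {"travel": [-0.074, 0.449, 0.063], "angular": [0, 0, 0], "grip": -1}, {"travel": [-0.074, 0.449, 0.063], "angular": [0, 0, 0], "grip": -1}, {"travel": [-0.074, 0.449, 0.063], "angular": [0, 0, 0], "grip": -1}, {"travel": [-0.074, 0.449, 0.063], "angular": [0, 0, 0], "grip": -1}, {"travel": [-0.074, 0.449, 0.063], "angular": [0, 0, 0], "grip": -1}, {"travel": [-0.074, 0.449, 0.063], "angular": [0, 0, 0], "grip": -1}]'

```text
time: 32.07
ee_pos: [0.4651, 0.0631, 0.1301]
tcp_rot: [-180.0, 0.0, 99.5]
wrist_force: [-0.8, -1.0, -0.2]
opening: -0.0004
grasp_force: 0.0
```

carry_out --plan '[{"travel": [0, 0, -0.03], "angular": [0, 0, 0], "grip": -1}, {"travel": [0, 0, -0.05], "angular": [0, 0, 0], "grip": -1}, {"travel": [0, 0, -0.054], "angular": [0, 0, 0], "grip": -1}, {"travel": [0, 0, -0.054], "angular": [0, 0, 0], "grip": -1}, {"travel": [0, 0, -0.054], "angular": [0, 0, 0], "grip": -1}, {"travel": [0, 0, -0.054], "angular": [0, 0, 0], "grip": -1}]'

```text
time: 32.57
ee_pos: [0.4652, 0.0623, 0.1142]
tcp_rot: [-180.0, 0.0, 99.4]
wrist_force: [0.5, -0.2, -0.5]
opening: -0.0
grasp_force: 0.0
```

carry_out --plan '[{"travel": [0, 0, -0.003], "angular": [0, 0, 0], "grip": -1}, {"travel": [0, 0, -0.003], "angular": [0, 0, 0], "grip": -1}, {"travel": [0, 0, -0.003], "angular": [0, 0, 0], "grip": -1}]'

```text
time: 32.82
ee_pos: [0.4652, 0.0627, 0.1133]
tcp_rot: [180.0, 0.0, 99.4]
wrist_force: [0.4, -0.7, -0.7]
opening: 0.0002
grasp_force: 0.0
```

carry_out --plan '[{"travel": [0, 0, -0.003], "angular": [0, 0, 0], "grip": -1}, {"travel": [0, 0, -0.003], "angular": [0, 0, 0], "grip": -1}, {"travel": [0, 0, -0.003], "angular": [0, 0, 0], "grip": -1}]'

```text
time: 33.07
ee_pos: [0.4652, 0.0627, 0.1126]
tcp_rot: [180.0, 0.0, 99.4]
wrist_force: [-0.7, -0.7, 1.6]
opening: -0.0001
grasp_force: 1.0
```

carry_out --plan '[{"travel": [0, 0, -0.003], "angular": [0, 0, 0], "grip": -1}, {"travel": [0, 0, -0.003], "angular": [0, 0, 0], "grip": -1}, {"travel": [0, 0, -0.003], "angular": [0, 0, 0], "grip": -1}]'

```text
time: 33.32
ee_pos: [0.4652, 0.0627, 0.1122]
tcp_rot: [180.0, 0.0, 99.4]
wrist_force: [-2.5, -0.7, 6.7]
opening: -0.0
grasp_force: 3.5
```

Both sides now match: the plate is at 48 mm, and the knob tops are 54.0 mm above it on each side. Next is the start button.

carry_out --plan '[{"travel": [0, 0, 0.1], "angular": [0, 0, 0], "grip": -1}, {"travel": [0, 0, 0.2], "angular": [0, 0, 0], "grip": -1}, {"travel": [0, -0.7, 0.2], "angular": [0, 0, 0], "grip": -1}, {"travel": [0, -0.7, 0.2], "angular": [0, 0, 0], "grip": -1}, {"travel": [0, -0.7, 0.2], "angular": [0, 0, 0], "grip": -1}, {"travel": [0, -0.7, 0.2], "angular": [0, 0, 0], "grip": -1}, {"travel": [0, -0.7, 0.2], "angular": [0, 0, 0], "grip": -1}, {"travel": [0, -0.7, 0.2], "angular": [0, 0, 0], "grip": -1}]'

```text
time: 33.98
ee_pos: [0.4646, -0.1528, 0.1711]
tcp_rot: [-180.0, 0.1, 99.1]
wrist_force: [0.3, 1.2, -0.2]
opening: -0.0
grasp_force: 0.0
```

carry_out --plan '[{"travel": [-0.02, -0.719, 0], "angular": [0, 0, 0], "grip": -1}, {"travel": [-0.02, -0.719, 0], "angular": [0, 0, 0], "grip": -1}, {"travel": [-0.02, -0.719, 0], "angular": [0, 0, 0], "grip": -1}, {"travel": [-0.02, -0.719, 0], "angular": [0, 0, 0], "grip": -1}, {"travel": [-0.02, -0.719, 0], "angular": [0, 0, 0], "grip": -1}, {"travel": [-0.02, -0.719, 0], "angular": [0, 0, 0], "grip": -1}, {"travel": [-0.02, -0.719, 0], "angular": [0, 0, 0], "grip": -1}, {"travel": [-0.02, -0.719, 0], "angular": [0, 0, 0], "grip": -1}]'

```text
time: 34.65
ee_pos: [0.459, -0.3628, 0.1709]
tcp_rot: [-180.0, -0.1, 99.3]
wrist_force: [-0.7, 1.0, 0.3]
opening: 0.0004
grasp_force: 0.0
```

carry_out --plan '[{"travel": [0, 0, -0.12], "angular": [0, 0, 0], "grip": -1}, {"travel": [0, 0, -0.22], "angular": [0, 0, 0], "grip": -1}, {"travel": [0, 0, -0.28], "angular": [0, 0, 0], "grip": -1}, {"travel": [0, 0, -0.29], "angular": [0, 0, 0], "grip": -1}, {"travel": [0, 0, -0.29], "angular": [0, 0, 0], "grip": -1}, {"travel": [0, 0, -0.29], "angular": [0, 0, 0], "grip": -1}]'

```text
time: 35.15
ee_pos: [0.4598, -0.3623, 0.086]
tcp_rot: [179.9, 0.1, 99.5]
wrist_force: [0.6, -0.2, 0.0]
opening: 0.0001
grasp_force: 0.0
```

Run:
```python
from h import *
o=monitor.get_obs(); print(o['ee_pos'],o['wrist_force'])
a=snap('scene','s1.png')['frame']; b=snap('top','t1.png')['frame']; c=snap('wrist','w7.png')['frame']
r=lambda i,x,y,w,h:cv2.resize(i[y:y+h,x:x+w],(400,400))[:,:,::-1]
cv2.imwrite('pics/btn.png',np.hstack([r(a,170,90,100,100),r(b,310,150,100,100)]))
```

```text
[ 0.45982589 -0.36234858  0.08604148] [ 0.55630586 -0.17592068  0.02642188]
```

View pics/btn.png

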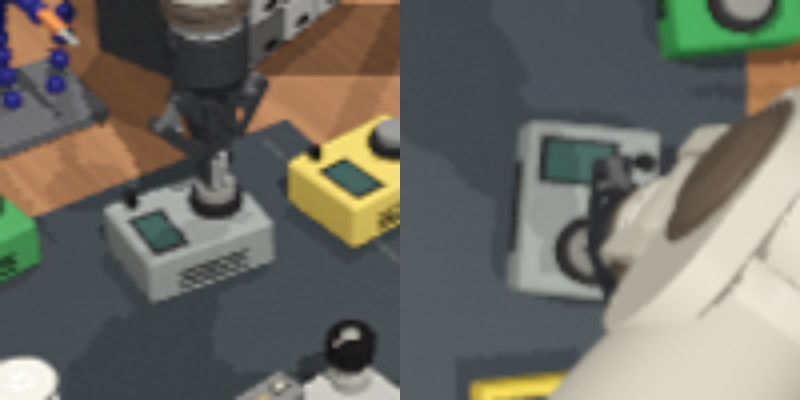

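The fingertips are centred over the grey controller's button at (213,195) in the left crop, so I'll press straight down.

carry_out --plan '[{"travel": [0, 0, -0.01], "angular": [0, 0, 0], "grip": -1}, {"travel": [0, 0, -0.02], "angular": [0, 0, 0], "grip": -1}, {"travel": [0, 0, -0.028], "angular": [0, 0, 0], "grip": -1}, {"travel": [0, 0, -0.034], "angular": [0, 0, 0], "grip": -1}, {"travel": [0, 0, -0.034], "angular": [0, 0, 0], "grip": -1}, {"travel": [0, 0, -0.034], "angular": [0, 0, 0], "grip": -1}]'

```text
time: 35.8
ee_pos: [0.4599, -0.3635, 0.0768]
tcp_rot: [179.8, 0.1, 99.4]
wrist_force: [-2.1, 3.1, 17.5]
opening: 0.0001
grasp_force: 8.8
```

carry_out --plan '[{"travel": [0, 0, -0.003], "angular": [0, 0, 0], "grip": -1}, {"travel": [0, 0, -0.003], "angular": [0, 0, 0], "grip": -1}, {"travel": [0, 0, -0.003], "angular": [0, 0, 0], "grip": -1}]'

```text
time: 36.05
ee_pos: [0.46, -0.3635, 0.0767]
tcp_rot: [179.8, 0.2, 99.4]
wrist_force: [-3.5, 4.2, 23.2]
opening: 0.0
grasp_force: 11.6
```

The button bottomed out at 6 mm of travel with 23 N. Next I'll lift and go look at the modules.

carry_out --plan '[{"travel": [0, 0, 0.2], "angular": [0, 0, 0], "grip": -1}, {"travel": [0, 0, 0.4], "angular": [0, 0, 0], "grip": -1}, {"travel": [0.2, 0.5, 0.59], "angular": [0, 0, 1], "grip": -1}, {"travel": [0.2, 0.5, 0.59], "angular": [0, 0, 1], "grip": 0.15}, {"travel": [0.2, 0.5, 0.59], "angular": [0, 0, 1], "grip": 0.15}, {"travel": [0.2, 0.5, 0.59], "angular": [0, 0, 1], "grip": 0.15}, {"travel": [0.2, 0.5, 0.59], "angular": [0, 0, 1], "grip": 0.15}, {"travel": [0.2, 0.5, 0.59], "angular": [0, 0, 1], "grip": 0.15}]'

```text
time: 36.72
ee_pos: [0.5208, -0.2102, 0.253]
tcp_rot: [179.9, 0.2, 128.3]
wrist_force: [0.7, -0.3, 0.2]
opening: 0.0491
grasp_force: 0.0
```

carry_out --plan '[{"travel": [0.237, 0.757, 0], "angular": [0, 0, 1], "grip": 0.15}, {"travel": [0.237, 0.757, 0], "angular": [0, 0, 1], "grip": 0.15}, {"travel": [0.237, 0.757, 0], "angular": [0, 0, 1], "grip": 0.15}, {"travel": [0.237, 0.757, 0], "angular": [0, 0, 1], "grip": 0.15}, {"travel": [0.237, 0.757, 0], "angular": [0, 0, 1], "grip": 0.15}, {"travel": [0.237, 0.757, 0], "angular": [0, 0, 1], "grip": 0.15}, {"travel": [0.237, 0.757, 0], "angular": [0, 0, 1], "grip": 0.15}, {"travel": [0.237, 0.757, 0], "angular": [0, 0, 1], "grip": 0.15}]'

```text
time: 37.38
ee_pos: [0.5903, 0.0148, 0.249]
tcp_rot: [-179.9, -0.1, 156.8]
wrist_force: [-0.2, 0.4, 0.5]
opening: 0.0492
grasp_force: 0.0
```

carry_out --plan '[{"travel": [0, 0, 0], "angular": [0, 0, 1], "grip": 0.15}, {"travel": [0, 0, 0], "angular": [0, 0, 1], "grip": 0.15}, {"travel": [0, 0, 0], "angular": [0, 0, 1], "grip": 0.15}, {"travel": [0, 0, 0], "angular": [0, 0, 1], "grip": 0.15}, {"travel": [0, 0, 0], "angular": [0, 0, 1], "grip": 0.15}]'

```text
time: 37.8
ee_pos: [0.5899, 0.0122, 0.25]
tcp_rot: [-180.0, -0.0, -174.5]
wrist_force: [0.2, -0.2, -0.1]
opening: 0.0496
grasp_force: 0.0
```

carry_out --plan '[{"travel": [0, 0, 0], "angular": [0, 0, 0.14], "grip": 0.15}, {"travel": [0, 0, 0], "angular": [0, 0, 0.14], "grip": 0.15}, {"travel": [0, 0, 0], "angular": [0, 0, 0.14], "grip": 0.15}]'

```text
time: 38.05
ee_pos: [0.5901, 0.0131, 0.2502]
tcp_rot: [-180.0, -0.0, -171.0]
wrist_force: [-0.7, -0.4, -1.2]
opening: 0.0492
grasp_force: 0.0
```

Run:
```python
from h import *
o=wsnap('w8'); print(o['ee_pos'],o['tcp_rot'],o['q'],o['opening'])
cv2.imwrite('pics/w8b.png',cv2.resize(cv2.imread('pics/w8.png'),(800,600)))
```

```text
[0.59007867 0.01306299 0.25019471] [-1.79993614e+02 -1.93407353e-02 -1.70993787e+02] [ 1.27233554e+00  1.08705939e+01  1.75202441e+01  9.66679556e+01
 -8.93043895e-03 -7.73387662e+00] 0.04922487094224425
```

View pics/w8b.png

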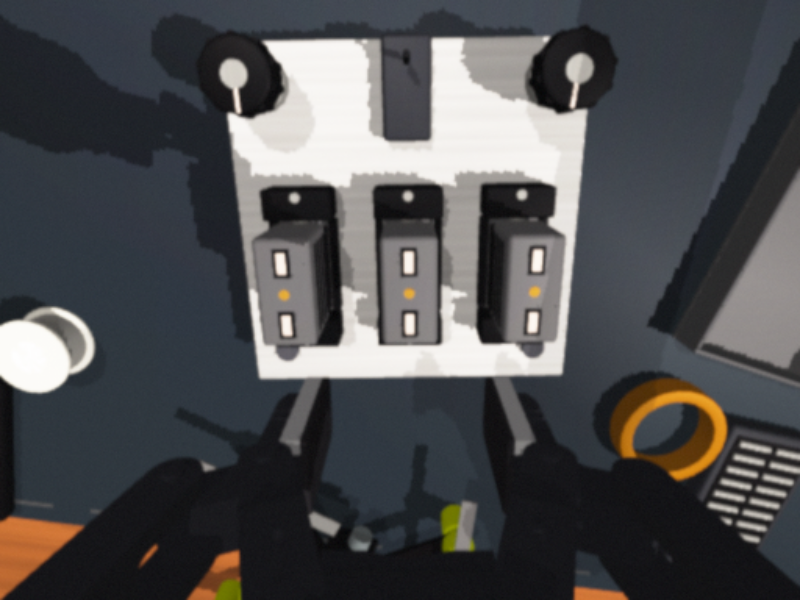

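The module tops' centre dots are at (284,295), (409,294) and (535,292), all upright and docked. The tray's edge is at the right.

Run:
```python
from h import *
p=wplane('w8',np.array([[284,295],[409,293.5],[534.5,292]])/1.5625-.2,.1205); print(p.round(4)); d=p[2]-p[0]; print(np.degrees(np.arctan2(-d[0],d[1])),np.linalg.norm(d))
k=wplane('w8',np.array([[233,73],[579,68]])/1.5625-.2,.104);print(k.round(4)); d=k[1]-k[0]; print(np.degrees(np.arctan2(-d[0],d[1])),np.linalg.norm(d))
```

```text
[[ 0.6043 -0.0542  0.1205]
 [ 0.5925  0.0146  0.1205]
 [ 0.5806  0.0835  0.1205]]
9.780517321342185 0.13978090535714993
[[ 0.4939 -0.0933  0.104 ]
 [ 0.4635  0.0827  0.104 ]]
9.804336771850696 0.17857835694094426
```

carry_out --plan '[{"travel": [-0.039, 0.23, -0.1], "angular": [0, 0, 0], "grip": 0.15}, {"travel": [-0.039, 0.23, -0.2], "angular": [0, 0, 0], "grip": 0.15}, {"travel": [-0.039, 0.23, -0.3], "angular": [0, 0, 0], "grip": 0.15}, {"travel": [-0.039, 0.23, -0.3], "angular": [0, 0, 0], "grip": 0.15}, {"travel": [-0.039, 0.23, -0.38], "angular": [0, 0, 0], "grip": 0.15}, {"travel": [-0.039, 0.23, -0.46], "angular": [0, 0, 0], "grip": 0.15}, {"travel": [-0.039, 0.23, -0.51], "angular": [0, 0, 0], "grip": 0.15}, {"travel": [-0.039, 0.23, -0.51], "angular": [0, 0, 0], "grip": 0.15}]'

```text
time: 38.77
ee_pos: [0.5778, 0.0821, 0.0959]
tcp_rot: [-180.0, -0.2, -170.8]
wrist_force: [-1.1, -0.2, 0.2]
opening: 0.0491
grasp_force: 0.0
```

carry_out --plan '[{"travel": [0, 0, 0], "angular": [0, 0, 0], "grip": 0.15}, {"travel": [0, 0, 0], "angular": [0, 0, 0], "grip": 0}, {"travel": [0, 0, 0], "angular": [0, 0, 0], "grip": -0.15}, {"travel": [0, 0, 0], "angular": [0, 0, 0], "grip": -0.4}, {"travel": [0, 0, 0], "angular": [0, 0, 0], "grip": -0.4}, {"travel": [0, 0, 0], "angular": [0, 0, 0], "grip": -0.4}, {"travel": [0, 0, 0], "angular": [0, 0, 0], "grip": -0.4}]' --grip_force 60

```text
time: 39.35
ee_pos: [0.5795, 0.083, 0.0995]
tcp_rot: [-180.0, 0.2, -170.7]
wrist_force: [-0.5, -0.7, 6.9]
opening: 0.0315
grasp_force: 59.5
```

carry_out --plan '[{"travel": [0, 0, 0.01], "angular": [0, 0, 0], "grip": -0.4}, {"travel": [0, 0, 0.02], "angular": [0, 0, 0], "grip": -0.4}, {"travel": [0, 0, 0.03], "angular": [0, 0, 0], "grip": -0.4}, {"travel": [0, 0, 0.04], "angular": [0, 0, 0], "grip": -0.4}, {"travel": [0, 0, 0.055], "angular": [0, 0, 0], "grip": -0.4}, {"travel": [0, 0, 0.07], "angular": [0, 0, 0], "grip": -0.4}, {"travel": [0, 0, 0.09], "angular": [0, 0, 0], "grip": -0.4}, {"travel": [0, 0, 0.11], "angular": [0, 0, 0], "grip": -0.4}]'

```text
time: 40.02
ee_pos: [0.5787, 0.0832, 0.132]
tcp_rot: [-180.0, 0.1, -170.6]
wrist_force: [-0.8, -0.3, -1.4]
opening: 0.0314
grasp_force: 62.3
```

carry_out --plan '[{"travel": [0, 0, 0.06], "angular": [0, 0, 0], "grip": -0.4}, {"travel": [0, 0, 0.12], "angular": [0, 0, 0], "grip": -0.4}, {"travel": [0, 0, 0.2], "angular": [0, 0, 0], "grip": -0.4}, {"travel": [0, 0, 0.27], "angular": [0, 0, 0], "grip": -0.4}, {"travel": [0, 0, 0.27], "angular": [0, 0, 0], "grip": -0.4}, {"travel": [0, 0, 0.27], "angular": [0, 0, 0], "grip": -0.4}]'

```text
time: 40.52
ee_pos: [0.5792, 0.0832, 0.2134]
tcp_rot: [-180.0, 0.2, -170.7]
wrist_force: [-0.2, -0.4, -1.8]
opening: 0.0311
grasp_force: 62.3
```

Run:
```python
from h import *
b=snap('top','t2.png')['frame']; a=snap('scene','s2.png')['frame']; o=monitor.get_obs(); print(o['ee_pos'],o['tcp_rot'],o['opening'],o['wrist_force'])
r=lambda i,x,y,w,h:cv2.resize(i[y:y+h,x:x+w],(w*400//w,h*400//w))[:,:,::-1]
cv2.imwrite('pics/v2.png',np.hstack([r(b,80,110,200,160),r(a,190,110,240,192)]))
```

```text
[0.5783316  0.08305203 0.21084301] [-1.79999636e+02 -3.58061806e-02 -1.70650778e+02] 0.031204366533106532 [-0.16163452 -1.15081124 -1.24180983]
```

View pics/v2.png

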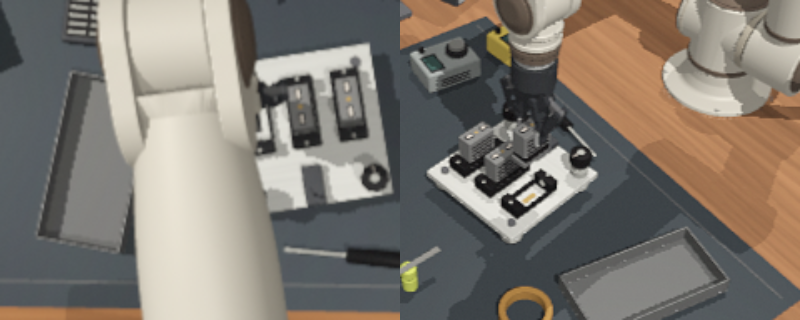

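The tray has been knocked: its corners moved about (+6,−11) px in the top view. Module c is held and the other two are still docked. I'll re-measure the tray.

```bash
cat > trayfit.py <<'E'
from h import *
T=dict(np.load('pics/t2.png.npz'));S=dict(np.load('pics/s2.png.npz'))
C=np.array([[.13,.065],[.13,-.065],[-.13,-.065],[-.13,.065]])  # x,y
tp={0:[80+72/2,110+72/2],3:[80+38/2,110+238/2],2:[80+122/2,110+250/2]}
sp={1:[285.4,277.4],2:[361.6,247.4],3:[386.2,276.2]}
def W(p): c,s=np.cos(p[2]),np.sin(p[2]); return np.c_[C@[[c,s],[-s,c]]+p[:2],np.full(4,.034)]
def f(p): w=W(p); a=proj(T,w); b=proj(S,w); return np.r_[[a[k]-v for k,v in tp.items()],[b[k]-v for k,v in sp.items()]].ravel()
s=least_squares(f,[.49,.33,-.16]); print(s.x,np.degrees(s.x[2])); print(s.fun.round(1)); print(W(s.x).round(3))
E
python3 trayfit.py
```

```text
[ 0.51505381  0.32881045 -0.14847173] -8.506803244029594
[-2.1 -1.9 -1.2 -0.5 -0.7  0.6 -0.7 -2.  -1.3 -3.1  1.   0.1]
[[0.653 0.374 0.034]
 [0.634 0.245 0.034]
 [0.377 0.284 0.034]
 [0.396 0.412 0.034]]
```

carry_out --plan '[{"travel": [-0.16, 0.82, 0.3], "angular": [0, 0, -0.63], "grip": -0.4}, {"travel": [-0.16, 0.82, 0.3], "angular": [0, 0, -0.63], "grip": -0.4}, {"travel": [-0.16, 0.82, 0.3], "angular": [0, 0, -0.63], "grip": -0.4}, {"travel": [-0.16, 0.82, 0.3], "angular": [0, 0, -0.63], "grip": -0.4}, {"travel": [-0.16, 0.82, 0.3], "angular": [0, 0, -0.63], "grip": -0.4}, {"travel": [-0.16, 0.82, 0.3], "angular": [0, 0, -0.63], "grip": -0.4}, {"travel": [-0.16, 0.82, 0.3], "angular": [0, 0, -0.63], "grip": -0.4}, {"travel": [-0.16, 0.82, 0.3], "angular": [0, 0, -0.63], "grip": -0.4}]'

```text
time: 41.28
ee_pos: [0.5293, 0.3331, 0.301]
tcp_rot: [180.0, -0.0, 171.5]
wrist_force: [0.5, -0.5, -2.1]
opening: 0.0309
grasp_force: 62.4
```

carry_out --plan '[{"travel": [0, 0, 0], "angular": [0, 0, 0], "grip": -0.4}, {"travel": [0, 0, 0], "angular": [0, 0, 0], "grip": -0.4}]'

```text
time: 41.45
ee_pos: [0.5305, 0.3286, 0.3001]
tcp_rot: [-179.9, -0.1, 171.3]
wrist_force: [-0.6, -0.2, -1.9]
opening: 0.0314
grasp_force: 62.4
```

Run:
```python
from h import *
o=wsnap('w9'); print(o['ee_pos'],o['tcp_rot'],o['q'],o['opening'],o['grasp_force'])
cv2.imwrite('pics/w9b.png',cv2.resize(cv2.imread('pics/w9.png'),(800,600)))
```

```text
[0.53050218 0.32862436 0.30005257] [-1.79908905e+02 -7.91645983e-02  1.71306995e+02] [ 3.17843791e+01  1.79810443e+01  3.17765057e+01  1.03914813e+02
 -1.79034217e-02  4.04773400e+01] 0.031435799931611025 62.37167716026306
```

View pics/w9b.png

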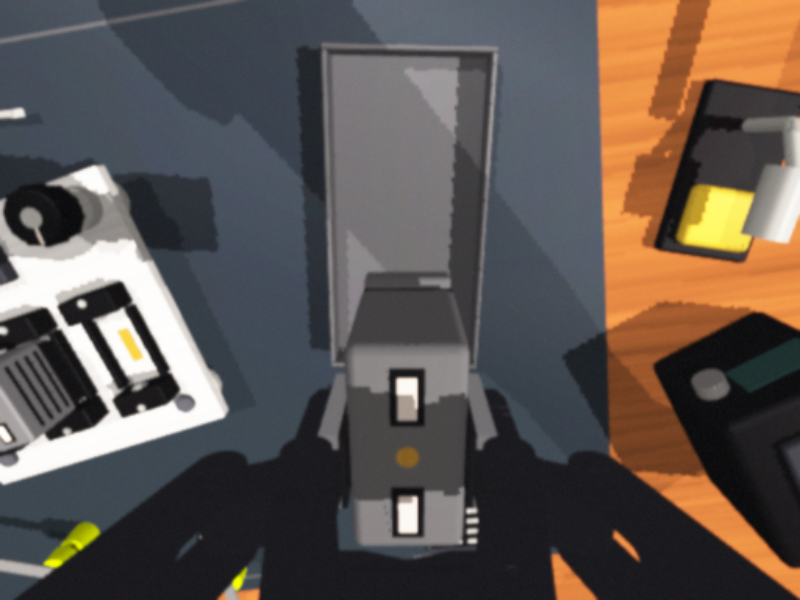

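The tray rim corners are at (322,45), (497,48), (332,366) and about (475,366). The module hangs upright in the grip.

Run:
```python
from h import *
p=wplane('w9',np.array([[322,45],[497,48],[475,366],[332,366]])/1.5625-.2,.034); print(p.round(4), p.mean(0)-[.0024,0,0])
for a,b in ((0,3),(1,2)): d=p[b]-p[a]; print(np.degrees(np.arctan2(d[1],d[0])),np.linalg.norm(d))
d=p[1]-p[0]; print(np.degrees(np.arctan2(-d[0],d[1])),np.linalg.norm(d))
```

```text
[[0.3784 0.289  0.034 ]
 [0.3995 0.4148 0.034 ]
 [0.6514 0.3714 0.034 ]
 [0.6323 0.2452 0.034 ]] [0.512994   0.33009771 0.034     ]
-9.769105587759137 0.25762598354455046
-9.76388597128456 0.25550779153192016
-9.547004432898138 0.12756844595192537
```

carry_out --plan '[{"travel": [0.205, -0.042, 0], "angular": [0, 0, -0.035], "grip": -0.4}, {"travel": [0.205, -0.042, -0.1], "angular": [0, 0, -0.035], "grip": -0.4}, {"travel": [0.205, -0.042, -0.23], "angular": [0, 0, -0.035], "grip": -0.4}, {"travel": [0.205, -0.042, -0.36], "angular": [0, 0, -0.035], "grip": -0.4}, {"travel": [0.205, -0.042, -0.49], "angular": [0, 0, -0.035], "grip": -0.4}, {"travel": [0.205, -0.042, -0.6], "angular": [0, 0, -0.035], "grip": -0.4}, {"travel": [0.205, -0.042, -0.7], "angular": [0, 0, -0.035], "grip": -0.4}, {"travel": [0.205, -0.042, -0.76], "angular": [0, 0, -0.035], "grip": -0.4}]'

```text
time: 42.17
ee_pos: [0.5906, 0.3139, 0.0687]
tcp_rot: [-179.8, -0.2, 170.2]
wrist_force: [0.3, -0.4, -1.6]
opening: 0.0309
grasp_force: 62.4
```

carry_out --plan '[{"travel": [0, 0, -0.015], "angular": [0, 0, 0], "grip": -0.4}, {"travel": [0, 0, -0.03], "angular": [0, 0, 0], "grip": -0.4}, {"travel": [0, 0, -0.04], "angular": [0, 0, 0], "grip": -0.4}, {"travel": [0, 0, -0.045], "angular": [0, 0, 0], "grip": -0.4}, {"travel": [0, 0, -0.045], "angular": [0, 0, 0], "grip": -0.4}]'

```text
time: 42.58
ee_pos: [0.5926, 0.3166, 0.0611]
tcp_rot: [179.9, 0.1, 170.3]
wrist_force: [-0.2, 0.3, -1.2]
opening: 0.0313
grasp_force: 62.4
```

carry_out --plan '[{"travel": [0, 0, -0.003], "angular": [0, 0, 0], "grip": -0.4}, {"travel": [0, 0, -0.003], "angular": [0, 0, 0], "grip": -0.4}, {"travel": [0, 0, -0.003], "angular": [0, 0, 0], "grip": -0.4}]'

```text
time: 42.83
ee_pos: [0.5922, 0.3167, 0.0595]
tcp_rot: [180.0, 0.0, 170.3]
wrist_force: [0.5, 0.1, -1.3]
opening: 0.031
grasp_force: 62.4
```

carry_out --plan '[{"travel": [0, 0, -0.003], "angular": [0, 0, 0], "grip": -0.4}, {"travel": [0, 0, -0.003], "angular": [0, 0, 0], "grip": -0.4}, {"travel": [0, 0, -0.003], "angular": [0, 0, 0], "grip": -0.4}]'

```text
time: 43.08
ee_pos: [0.592, 0.3165, 0.058]
tcp_rot: [-180.0, -0.0, 170.3]
wrist_force: [-0.3, 0.5, -1.3]
opening: 0.0315
grasp_force: 62.4
```

carry_out --plan '[{"travel": [0, 0, -0.003], "angular": [0, 0, 0], "grip": -0.4}, {"travel": [0, 0, -0.003], "angular": [0, 0, 0], "grip": -0.4}, {"travel": [0, 0, -0.003], "angular": [0, 0, 0], "grip": -0.4}]'

```text
time: 43.33
ee_pos: [0.592, 0.3165, 0.0571]
tcp_rot: [-180.0, -0.0, 170.3]
wrist_force: [-0.3, -0.5, -1.0]
opening: 0.0309
grasp_force: 62.4
```

carry_out --plan '[{"travel": [0, 0, -0.003], "angular": [0, 0, 0], "grip": -0.4}, {"travel": [0, 0, -0.003], "angular": [0, 0, 0], "grip": -0.4}, {"travel": [0, 0, -0.003], "angular": [0, 0, 0], "grip": -0.4}]'

```text
time: 43.58
ee_pos: [0.592, 0.3165, 0.0562]
tcp_rot: [-180.0, -0.0, 170.3]
wrist_force: [0.6, -0.3, -1.9]
opening: 0.0304
grasp_force: 62.4
```

carry_out --plan '[{"travel": [0, 0, -0.003], "angular": [0, 0, 0], "grip": -0.4}, {"travel": [0, 0, -0.003], "angular": [0, 0, 0], "grip": -0.4}, {"travel": [0, 0, -0.003], "angular": [0, 0, 0], "grip": -0.4}]'

```text
time: 43.83
ee_pos: [0.592, 0.3165, 0.056]
tcp_rot: [180.0, 0.0, 170.3]
wrist_force: [-2.9, -0.0, 4.1]
opening: 0.031
grasp_force: 62.8
```

carry_out --plan '[{"travel": [0, 0, 0], "angular": [0, 0, 0], "grip": -0.1}, {"travel": [0, 0, 0], "angular": [0, 0, 0], "grip": 0.15}, {"travel": [0, 0, 0], "angular": [0, 0, 0], "grip": 0.15}, {"travel": [0, 0, 0.03], "angular": [0, 0, 0], "grip": 0.15}, {"travel": [0, 0, 0.13], "angular": [0, 0, 0], "grip": 0.15}, {"travel": [0, 0, 0.26], "angular": [0, 0, 0], "grip": 0.15}, {"travel": [0, 0, 0.4], "angular": [0, 0, 0], "grip": 0.15}, {"travel": [0, 0, 0.653], "angular": [0, 0, 0], "grip": 0.15}]'

```text
time: 44.5
ee_pos: [0.5915, 0.3162, 0.219]
tcp_rot: [-180.0, -0.0, 170.3]
wrist_force: [1.1, 0.9, 0.7]
opening: 0.0492
grasp_force: 0.0
```

carry_out --plan '[{"travel": [-0.007, -0.1, 0.18], "angular": [0, 0, 0.667], "grip": 0.15}, {"travel": [-0.007, -0.9, 0.18], "angular": [0, 0, 0.667], "grip": 0.15}, {"travel": [-0.007, -0.9, 0.18], "angular": [0, 0, 0.667], "grip": 0.15}, {"travel": [-0.007, -0.9, 0.18], "angular": [0, 0, 0.667], "grip": 0.15}, {"travel": [-0.007, -0.9, 0.18], "angular": [0, 0, 0.667], "grip": 0.15}, {"travel": [-0.007, -0.9, 0.18], "angular": [0, 0, 0.667], "grip": 0.15}, {"travel": [-0.007, -0.9, 0.18], "angular": [0, 0, 0.667], "grip": 0.15}, {"travel": [-0.007, -0.9, 0.18], "angular": [0, 0, 0.667], "grip": 0.15}]'

```text
time: 45.17
ee_pos: [0.5897, 0.0404, 0.2725]
tcp_rot: [-179.9, 0.1, -170.9]
wrist_force: [0.4, 0.8, 0.3]
opening: 0.0492
grasp_force: 0.0
```

Run:
```python
from h import *
o=monitor.get_obs(); print(o['ee_pos'],o['tcp_rot'])
a=snap('scene','s3.png')['frame']; wsnap('w10'); b=cv2.imread('pics/w10.png')[:,:,::-1]
cv2.imwrite('pics/v3.png',np.hstack([cv2.resize(a[110:384,190:480],(400,378)),cv2.resize(b,(400,300),interpolation=cv2.INTER_AREA)[np.r_[0:300,[299]*78]]])[:,:,::-1])
```

```text
[0.5897462  0.04035593 0.27251159] [-1.79893188e+02  9.64222538e-02 -1.70897142e+02]
```

View pics/v3.png

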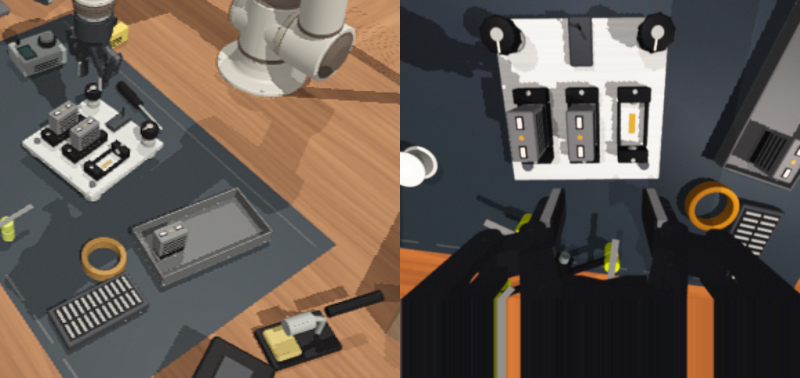

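Module c stands upright in the tray at (170,238), and b and a are still docked. I'll settle and refine the position over module b.

carry_out --plan '[{"travel": [0, -0.108, -0.1], "angular": [0, 0, 0], "grip": 0.15}, {"travel": [0, -0.108, -0.1], "angular": [0, 0, 0], "grip": 0.15}, {"travel": [0, -0.108, -0.1], "angular": [0, 0, 0], "grip": 0.15}, {"travel": [0, -0.108, -0.1], "angular": [0, 0, 0], "grip": 0.15}, {"travel": [0, -0.108, -0.1], "angular": [0, 0, 0], "grip": 0.15}]'

```text
time: 45.68
ee_pos: [0.5903, 0.0154, 0.2418]
tcp_rot: [180.0, 0.1, -170.5]
wrist_force: [1.0, 0.4, 0.9]
opening: 0.0491
grasp_force: 0.0
```

Run:
```python
from h import *
o=wsnap('w11'); print(o['ee_pos'],o['tcp_rot'])
i=cv2.imread('pics/w11.png'); h=cv2.cvtColor(i,cv2.COLOR_BGR2HSV)
m=cv2.inRange(h,(12,130,100),(30,255,255)); m[250:]=0
k,l,st,ce=cv2.connectedComponentsWithStats(m)
for s,c in zip(st[1:],ce[1:]):
    if 10<s[4]<300: print(s[4],c.round(1),(wplane('w11',[c],.1205)-[.0024,0,0]).round(4))
```

```text
[0.59026047 0.01537798 0.24177713] [ 1.79996123e+02  7.45731343e-02 -1.70518030e+02]
208 [325.  167.6] [[0.562  0.0653 0.1205]]
37 [176.1 190. ] [[ 0.6018 -0.0544  0.1205]]
35 [258.8 189.4] [[0.5898 0.0145 0.1205]]
```

carry_out --plan '[{"travel": [0, 0, -0.12], "angular": [0, 0, 0], "grip": 0.15}, {"travel": [0, 0, -0.23], "angular": [0, 0, 0], "grip": 0.15}, {"travel": [0, 0, -0.3], "angular": [0, 0, 0], "grip": 0.15}, {"travel": [0, 0, -0.37], "angular": [0, 0, 0], "grip": 0.15}, {"travel": [0, 0, -0.43], "angular": [0, 0, 0], "grip": 0.15}, {"travel": [0, 0, -0.476], "angular": [0, 0, 0], "grip": 0.15}, {"travel": [0, 0, -0.476], "angular": [0, 0, 0], "grip": 0.15}, {"travel": [0, 0, -0.476], "angular": [0, 0, 0], "grip": 0.15}]'

```text
time: 46.4
ee_pos: [0.59, 0.0148, 0.0983]
tcp_rot: [180.0, -0.0, -170.5]
wrist_force: [0.2, -0.2, 0.6]
opening: 0.0492
grasp_force: 0.0
```

carry_out --plan '[{"travel": [0, 0, 0], "angular": [0, 0, 0], "grip": 0.15}, {"travel": [0, 0, 0], "angular": [0, 0, 0], "grip": 0}, {"travel": [0, 0, 0], "angular": [0, 0, 0], "grip": -0.15}, {"travel": [0, 0, 0], "angular": [0, 0, 0], "grip": -0.4}, {"travel": [0, 0, 0], "angular": [0, 0, 0], "grip": -0.4}, {"travel": [0, 0, 0], "angular": [0, 0, 0], "grip": -0.4}, {"travel": [0, 0, 0], "angular": [0, 0, 0], "grip": -0.4}]'

```text
time: 46.98
ee_pos: [0.5905, 0.0142, 0.0992]
tcp_rot: [-180.0, 0.1, -170.6]
wrist_force: [-1.2, -0.5, 6.3]
opening: 0.0311
grasp_force: 60.0
```

carry_out --plan '[{"travel": [0, 0, 0.01], "angular": [0, 0, 0], "grip": -0.4}, {"travel": [0, 0, 0.02], "angular": [0, 0, 0], "grip": -0.4}, {"travel": [0, 0, 0.03], "angular": [0, 0, 0], "grip": -0.4}, {"travel": [0, 0, 0.04], "angular": [0, 0, 0], "grip": -0.4}, {"travel": [0, 0, 0.055], "angular": [0, 0, 0], "grip": -0.4}, {"travel": [0, 0, 0.07], "angular": [0, 0, 0], "grip": -0.4}, {"travel": [0, 0, 0.09], "angular": [0, 0, 0], "grip": -0.4}, {"travel": [0, 0, 0.11], "angular": [0, 0, 0], "grip": -0.4}]'

```text
time: 47.65
ee_pos: [0.5902, 0.0141, 0.1326]
tcp_rot: [-180.0, 0.1, -170.6]
wrist_force: [0.4, 0.8, -2.1]
opening: 0.0314
grasp_force: 62.4
```

carry_out --plan '[{"travel": [0, 0, 0.06], "angular": [0, 0, 0], "grip": -0.4}, {"travel": [0, 0, 0.12], "angular": [0, 0, 0], "grip": -0.4}, {"travel": [0, 0, 0.2], "angular": [0, 0, 0], "grip": -0.4}, {"travel": [0, 0, 0.27], "angular": [0, 0, 0], "grip": -0.4}, {"travel": [0, 0.05, 0.27], "angular": [0, 0, 0], "grip": -0.4}, {"travel": [0, 0.153, 0.27], "angular": [0, 0, 0], "grip": -0.4}, {"travel": [0, 0.153, 0.27], "angular": [0, 0, 0], "grip": -0.4}]'

```text
time: 48.23
ee_pos: [0.5902, 0.0632, 0.2136]
tcp_rot: [179.9, 0.1, -170.5]
wrist_force: [0.8, -1.0, -2.2]
opening: 0.0311
grasp_force: 62.4
```

carry_out --plan '[{"travel": [-0.257, 0.9, 0], "angular": [0, 0, -0.667], "grip": -0.4}, {"travel": [-0.257, 0.9, 0], "angular": [0, 0, -0.667], "grip": -0.4}, {"travel": [-0.257, 0.9, 0], "angular": [0, 0, -0.667], "grip": -0.4}, {"travel": [-0.257, 0.9, 0], "angular": [0, 0, -0.667], "grip": -0.4}, {"travel": [-0.257, 0.9, 0], "angular": [0, 0, -0.667], "grip": -0.4}, {"travel": [-0.257, 0.9, 0], "angular": [0, 0, -0.667], "grip": -0.4}, {"travel": [-0.257, 0.9, 0], "angular": [0, 0, -0.667], "grip": -0.4}, {"travel": [-0.257, 0.9, 0], "angular": [0, 0, -0.667], "grip": -0.4}]'

```text
time: 48.9
ee_pos: [0.5107, 0.3354, 0.2124]
tcp_rot: [179.9, -0.0, 170.6]
wrist_force: [-0.0, 0.2, -1.0]
opening: 0.0307
grasp_force: 62.4
```

carry_out --plan '[{"travel": [0, 0, 0], "angular": [0, 0, 0], "grip": -0.4}, {"travel": [0, 0, 0], "angular": [0, 0, 0], "grip": -0.4}, {"travel": [0, 0, 0], "angular": [0, 0, 0], "grip": -0.4}]'

```text
time: 49.15
ee_pos: [0.5132, 0.3291, 0.2124]
tcp_rot: [180.0, 0.0, 170.2]
wrist_force: [0.3, -0.2, -0.9]
opening: 0.0313
grasp_force: 62.4
```

Run:
```python
from h import *
o=wsnap('w12x'); print(o['ee_pos'],o['tcp_rot'],o['opening'])
a=snap('scene','s4.png')['frame']; b=cv2.imread('pics/w12x.png')[:,:,::-1]
cv2.imwrite('pics/v4.png',np.hstack([cv2.resize(a[110:384,190:480],(400,378)),cv2.resize(b,(400,300),interpolation=cv2.INTER_AREA)[np.r_[0:300,[299]*78]]])[:,:,::-1])
```

```text
[0.51322026 0.32911548 0.21242577] [1.79992781e+02 2.74128842e-02 1.70245410e+02] 0.03131710306287148
```

View pics/v4.png

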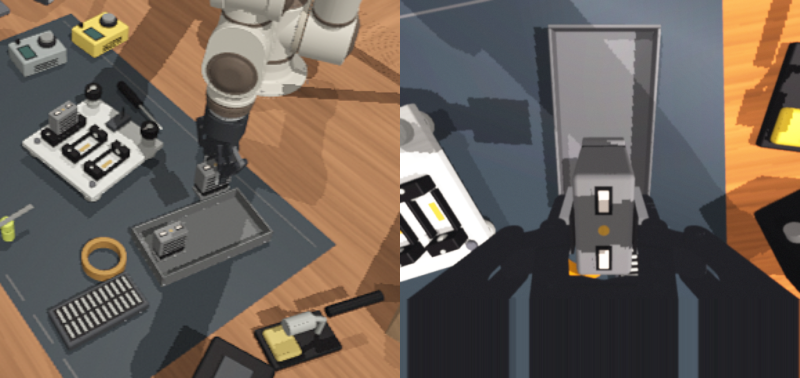

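The tray hasn't moved. Module b hangs centred over its middle, so I'll lower it.

carry_out --plan '[{"travel": [0, 0, -0.11], "angular": [0, 0, 0], "grip": -0.4}, {"travel": [0, 0, -0.22], "angular": [0, 0, 0], "grip": -0.4}, {"travel": [0, 0, -0.33], "angular": [0, 0, 0], "grip": -0.4}, {"travel": [0, 0, -0.41], "angular": [0, 0, 0], "grip": -0.4}, {"travel": [0, 0, -0.46], "angular": [0, 0, 0], "grip": -0.4}, {"travel": [0, 0, -0.49], "angular": [0, 0, 0], "grip": -0.4}, {"travel": [0, 0, -0.505], "angular": [0, 0, 0], "grip": -0.4}, {"travel": [0, 0, -0.505], "angular": [0, 0, 0], "grip": -0.4}]'

```text
time: 49.92
ee_pos: [0.513, 0.3294, 0.0602]
tcp_rot: [-180.0, -0.0, 170.3]
wrist_force: [-0.7, -0.5, -0.8]
opening: 0.031
grasp_force: 62.4
```

carry_out --plan '[{"travel": [0, 0, -0.003], "angular": [0, 0, 0], "grip": -0.4}, {"travel": [0, 0, -0.006], "angular": [0, 0, 0], "grip": -0.4}, {"travel": [0, 0, -0.006], "angular": [0, 0, 0], "grip": -0.4}]'

```text
time: 50.17
ee_pos: [0.5134, 0.3303, 0.0597]
tcp_rot: [179.9, 0.1, 170.3]
wrist_force: [-0.6, 0.4, -1.6]
opening: 0.0312
grasp_force: 62.4
```

carry_out --plan '[{"travel": [0, 0, -0.003], "angular": [0, 0, 0], "grip": -0.4}, {"travel": [0, 0, -0.006], "angular": [0, 0, 0], "grip": -0.4}, {"travel": [0, 0, -0.006], "angular": [0, 0, 0], "grip": -0.4}]'

```text
time: 50.42
ee_pos: [0.5128, 0.3301, 0.0568]
tcp_rot: [180.0, 0.0, 170.3]
wrist_force: [-0.1, 0.0, -1.2]
opening: 0.0311
grasp_force: 62.4
```

carry_out --plan '[{"travel": [0, 0, -0.003], "angular": [0, 0, 0], "grip": -0.4}, {"travel": [0, 0, -0.003], "angular": [0, 0, 0], "grip": -0.4}, {"travel": [0, 0, -0.003], "angular": [0, 0, 0], "grip": -0.4}]'

```text
time: 50.67
ee_pos: [0.5128, 0.33, 0.0558]
tcp_rot: [-180.0, -0.0, 170.3]
wrist_force: [0.2, -0.7, -1.7]
opening: 0.0311
grasp_force: 62.4
```

carry_out --plan '[{"travel": [0, 0, -0.003], "angular": [0, 0, 0], "grip": -0.4}, {"travel": [0, 0, -0.003], "angular": [0, 0, 0], "grip": -0.4}, {"travel": [0, 0, -0.003], "angular": [0, 0, 0], "grip": -0.4}]'

```text
time: 50.92
ee_pos: [0.5128, 0.3301, 0.0556]
tcp_rot: [180.0, 0.0, 170.3]
wrist_force: [-3.1, -0.6, 5.2]
opening: 0.0314
grasp_force: 62.9
```

carry_out --plan '[{"travel": [0, 0, 0], "angular": [0, 0, 0], "grip": -0.1}, {"travel": [0, 0, 0], "angular": [0, 0, 0], "grip": 0.15}, {"travel": [0, 0, 0], "angular": [0, 0, 0], "grip": 0.15}, {"travel": [0, 0, 0.04], "angular": [0, 0, 0], "grip": 0.15}, {"travel": [0, 0, 0.16], "angular": [0, 0, 0], "grip": 0.15}, {"travel": [0, 0, 0.29], "angular": [0, 0, 0], "grip": 0.15}, {"travel": [0, 0, 0.42], "angular": [0, 0, 0], "grip": 0.15}, {"travel": [0, 0, 0.55], "angular": [0, 0, 0], "grip": 0.15}]'

```text
time: 51.58
ee_pos: [0.5125, 0.3297, 0.2228]
tcp_rot: [180.0, 0.0, 170.3]
wrist_force: [0.5, 1.0, 0.5]
opening: 0.0495
grasp_force: 0.0
```

carry_out --plan '[{"travel": [0.1, -0.7, 0], "angular": [0, 0, 0.4], "grip": 0.15}, {"travel": [0.1, -0.7, 0], "angular": [0, 0, 0.4], "grip": 0.15}, {"travel": [0.1, -0.7, 0], "angular": [0, 0, 0.4], "grip": 0.15}, {"travel": [0.1, -0.7, 0], "angular": [0, 0, 0.4], "grip": 0.15}, {"travel": [0.1, -0.7, 0], "angular": [0, 0, 0.4], "grip": 0.15}, {"travel": [0.1, -0.7, 0], "angular": [0, 0, 0.4], "grip": 0.15}]'

```text
time: 52.08
ee_pos: [0.5433, 0.1147, 0.2213]
tcp_rot: [-179.9, 0.1, -178.5]
wrist_force: [-0.6, 0.7, -0.6]
opening: 0.0487
grasp_force: 0.0
```

carry_out --plan '[{"travel": [0.196, -0.583, 0], "angular": [0, 0, 0.267], "grip": 0.15}, {"travel": [0.196, -0.583, 0], "angular": [0, 0, 0.267], "grip": 0.15}, {"travel": [0.196, -0.583, 0], "angular": [0, 0, 0.267], "grip": 0.15}, {"travel": [0.196, -0.583, 0], "angular": [0, 0, 0.267], "grip": 0.15}, {"travel": [0.196, -0.583, 0], "angular": [0, 0, 0.267], "grip": 0.15}, {"travel": [0.196, -0.583, 0], "angular": [0, 0, 0.267], "grip": 0.15}, {"travel": [0.196, -0.583, 0], "angular": [0, 0, 0.267], "grip": 0.15}, {"travel": [0.196, -0.583, 0], "angular": [0, 0, 0.267], "grip": 0.15}]'

```text
time: 52.75
ee_pos: [0.6015, -0.0544, 0.2205]
tcp_rot: [180.0, 0.0, -170.6]
wrist_force: [-0.1, 0.3, -0.6]
opening: 0.0494
grasp_force: 0.0
```

Run:
```python
from h import *
o=wsnap('w13'); print(o['ee_pos'],o['tcp_rot'])
i=cv2.imread('pics/w13.png'); h=cv2.cvtColor(i,cv2.COLOR_BGR2HSV)
m=cv2.inRange(h,(12,130,100),(30,255,255)); m[250:]=0
k,l,st,ce=cv2.connectedComponentsWithStats(m)
for s,c in zip(st[1:],ce[1:]):
    if 10<s[4]<300: print(s[4],c.round(1),(wplane('w13',[c],.1205)-[.0024,0,0]).round(4))
```

```text
[ 0.60153962 -0.05441707  0.22046825] [ 1.79985819e+02  1.23999091e-02 -1.70597392e+02]
241 [329.7 173.7] [[ 0.5728 -0.0051  0.1205]]
255 [399.9 173.3] [[0.5638 0.0475 0.1205]]
42 [259.7 199. ] [[ 0.6018 -0.0544  0.1205]]
```

carry_out --plan '[{"travel": [0, 0, -0.1], "angular": [0, 0, 0], "grip": 0.15}, {"travel": [0, 0, -0.19], "angular": [0, 0, 0], "grip": 0.15}, {"travel": [0, 0, -0.26], "angular": [0, 0, 0], "grip": 0.15}, {"travel": [0, 0, -0.33], "angular": [0, 0, 0], "grip": 0.15}, {"travel": [0, 0, -0.38], "angular": [0, 0, 0], "grip": 0.15}, {"travel": [0, 0, -0.407], "angular": [0, 0, 0], "grip": 0.15}, {"travel": [0, 0, -0.407], "angular": [0, 0, 0], "grip": 0.15}, {"travel": [0, 0, -0.407], "angular": [0, 0, 0], "grip": 0.15}]'

```text
time: 53.47
ee_pos: [0.6017, -0.0541, 0.0986]
tcp_rot: [-180.0, 0.0, -170.5]
wrist_force: [-0.1, -1.0, 0.3]
opening: 0.0491
grasp_force: 0.0
```

carry_out --plan '[{"travel": [0, 0, 0], "angular": [0, 0, 0], "grip": 0.15}, {"travel": [0, 0, 0], "angular": [0, 0, 0], "grip": 0}, {"travel": [0, 0, 0], "angular": [0, 0, 0], "grip": -0.15}, {"travel": [0, 0, 0], "angular": [0, 0, 0], "grip": -0.4}, {"travel": [0, 0, 0], "angular": [0, 0, 0], "grip": -0.4}, {"travel": [0, 0, 0], "angular": [0, 0, 0], "grip": -0.4}, {"travel": [0, 0, 0], "angular": [0, 0, 0], "grip": -0.4}]'

```text
time: 54.05
ee_pos: [0.6021, -0.055, 0.099]
tcp_rot: [-180.0, 0.1, -170.6]
wrist_force: [-0.9, 0.5, 6.3]
opening: 0.0312
grasp_force: 59.7
```

carry_out --plan '[{"travel": [0, 0, 0.01], "angular": [0, 0, 0], "grip": -0.4}, {"travel": [0, 0, 0.02], "angular": [0, 0, 0], "grip": -0.4}, {"travel": [0, 0, 0.03], "angular": [0, 0, 0], "grip": -0.4}, {"travel": [0, 0, 0.04], "angular": [0, 0, 0], "grip": -0.4}, {"travel": [0, 0, 0.055], "angular": [0, 0, 0], "grip": -0.4}, {"travel": [0, 0, 0.07], "angular": [0, 0, 0], "grip": -0.4}, {"travel": [0, 0, 0.09], "angular": [0, 0, 0], "grip": -0.4}, {"travel": [0, 0, 0.11], "angular": [0, 0, 0], "grip": -0.4}]'

```text
time: 54.72
ee_pos: [0.602, -0.055, 0.1326]
tcp_rot: [-180.0, 0.1, -170.6]
wrist_force: [0.4, -0.3, -1.6]
opening: 0.0313
grasp_force: 62.3
```

carry_out --plan '[{"travel": [0, 0, 0.06], "angular": [0, 0, 0], "grip": -0.4}, {"travel": [0, 0, 0.12], "angular": [0, 0, 0], "grip": -0.4}, {"travel": [0, 0, 0.2], "angular": [0, 0, 0], "grip": -0.4}, {"travel": [0, 0, 0.27], "angular": [0, 0, 0], "grip": -0.4}, {"travel": [0, 0, 0.27], "angular": [0, 0, 0], "grip": -0.4}]'

```text
time: 55.13
ee_pos: [0.6029, -0.055, 0.218]
tcp_rot: [-179.9, 0.4, -170.6]
wrist_force: [0.8, -0.7, -0.8]
opening: 0.0312
grasp_force: 62.3
```

carry_out --plan '[{"travel": [-0.167, 0.667, 0], "angular": [0, 0, -0.3], "grip": -0.4}, {"travel": [-0.167, 0.667, 0], "angular": [0, 0, -0.3], "grip": -0.4}, {"travel": [-0.167, 0.667, 0], "angular": [0, 0, -0.3], "grip": -0.4}, {"travel": [-0.167, 0.667, 0], "angular": [0, 0, -0.3], "grip": -0.4}, {"travel": [-0.167, 0.667, 0], "angular": [0, 0, -0.3], "grip": -0.4}, {"travel": [-0.167, 0.667, 0], "angular": [0, 0, -0.3], "grip": -0.4}]'

```text
time: 55.63
ee_pos: [0.5497, 0.1511, 0.2122]
tcp_rot: [179.9, 0.0, -178.9]
wrist_force: [0.2, -0.7, -2.0]
opening: 0.0315
grasp_force: 62.3
```

carry_out --plan '[{"travel": [-0.393, 0.66, 0], "angular": [0, 0, -0.367], "grip": -0.4}, {"travel": [-0.393, 0.66, 0], "angular": [0, 0, -0.367], "grip": -0.4}, {"travel": [-0.393, 0.66, 0], "angular": [0, 0, -0.367], "grip": -0.4}, {"travel": [-0.393, 0.66, 0], "angular": [0, 0, -0.367], "grip": -0.4}, {"travel": [-0.393, 0.66, 0], "angular": [0, 0, -0.367], "grip": -0.4}, {"travel": [-0.393, 0.66, 0], "angular": [0, 0, -0.367], "grip": -0.4}, {"travel": [-0.393, 0.66, 0], "angular": [0, 0, -0.367], "grip": -0.4}, {"travel": [-0.393, 0.66, 0], "angular": [0, 0, -0.367], "grip": -0.4}]'

```text
time: 56.3
ee_pos: [0.4328, 0.3442, 0.212]
tcp_rot: [180.0, 0.0, 170.5]
wrist_force: [0.2, 0.1, -1.0]
opening: 0.0313
grasp_force: 62.4
```

Run:
```python
from h import *
o=wsnap('w14'); print(o['ee_pos'],o['tcp_rot'],o['opening'])
a=snap('scene','s5.png')['frame']; t=snap('top','t5.png')['frame']; b=cv2.imread('pics/w14.png')[:,:,::-1]
cv2.imwrite('pics/v5.png',np.hstack([cv2.resize(a[110:384,190:480],(400,378)),cv2.resize(b,(400,300),interpolation=cv2.INTER_AREA)[np.r_[0:300,[299]*78]]])[:,:,::-1])
```

```text
[0.43282076 0.34424243 0.21200914] [1.79997745e+02 1.42652654e-02 1.70461853e+02] 0.03133021372718082
```

View pics/v5.png

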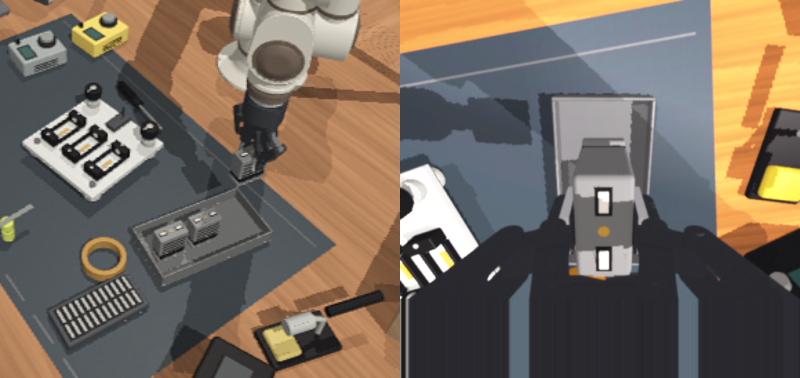

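Two modules stand in the tray, the docks are empty, and the third is over the free end. I'll lower it the same way.

carry_out --plan '[{"travel": [0, 0, -0.11], "angular": [0, 0, 0], "grip": -0.4}, {"travel": [0, 0, -0.22], "angular": [0, 0, 0], "grip": -0.4}, {"travel": [0, 0, -0.33], "angular": [0, 0, 0], "grip": -0.4}, {"travel": [0, 0, -0.41], "angular": [0, 0, 0], "grip": -0.4}, {"travel": [0, 0, -0.46], "angular": [0, 0, 0], "grip": -0.4}, {"travel": [0, 0, -0.49], "angular": [0, 0, 0], "grip": -0.4}, {"travel": [0, 0, -0.505], "angular": [0, 0, 0], "grip": -0.4}, {"travel": [0, 0, -0.505], "angular": [0, 0, 0], "grip": -0.4}]'

```text
time: 57.12
ee_pos: [0.434, 0.3425, 0.0601]
tcp_rot: [-180.0, -0.0, 170.2]
wrist_force: [-1.0, 0.3, -0.7]
opening: 0.0313
grasp_force: 62.4
```

carry_out --plan '[{"travel": [0, 0, -0.003], "angular": [0, 0, 0], "grip": -0.4}, {"travel": [0, 0, -0.006], "angular": [0, 0, 0], "grip": -0.4}, {"travel": [0, 0, -0.006], "angular": [0, 0, 0], "grip": -0.4}, {"travel": [0, 0, -0.009], "angular": [0, 0, 0], "grip": -0.4}, {"travel": [0, 0, -0.009], "angular": [0, 0, 0], "grip": -0.4}]'

```text
time: 57.53
ee_pos: [0.4338, 0.3434, 0.0581]
tcp_rot: [180.0, 0.0, 170.3]
wrist_force: [-0.2, -0.1, -1.6]
opening: 0.0312
grasp_force: 62.4
```

carry_out --plan '[{"travel": [0, 0, -0.003], "angular": [0, 0, 0], "grip": -0.4}, {"travel": [0, 0, -0.003], "angular": [0, 0, 0], "grip": -0.4}, {"travel": [0, 0, -0.003], "angular": [0, 0, 0], "grip": -0.4}]'

```text
time: 57.78
ee_pos: [0.4336, 0.3432, 0.0568]
tcp_rot: [-180.0, -0.0, 170.3]
wrist_force: [-0.6, 0.3, -2.1]
opening: 0.0311
grasp_force: 62.4
```

carry_out --plan '[{"travel": [0, 0, -0.003], "angular": [0, 0, 0], "grip": -0.4}, {"travel": [0, 0, -0.003], "angular": [0, 0, 0], "grip": -0.4}, {"travel": [0, 0, -0.003], "angular": [0, 0, 0], "grip": -0.4}]'

```text
time: 58.03
ee_pos: [0.4336, 0.3432, 0.0559]
tcp_rot: [-180.0, -0.0, 170.3]
wrist_force: [-0.8, 0.5, -2.2]
opening: 0.0311
grasp_force: 62.4
```

carry_out --plan '[{"travel": [0, 0, -0.003], "angular": [0, 0, 0], "grip": -0.4}, {"travel": [0, 0, -0.003], "angular": [0, 0, 0], "grip": -0.4}, {"travel": [0, 0, -0.003], "angular": [0, 0, 0], "grip": -0.4}]'

```text
time: 58.28
ee_pos: [0.4336, 0.3433, 0.0554]
tcp_rot: [180.0, 0.0, 170.3]
wrist_force: [-1.9, -1.2, 2.5]
opening: 0.031
grasp_force: 62.6
```

carry_out --plan '[{"travel": [0, 0, 0], "angular": [0, 0, 0], "grip": -0.1}, {"travel": [0, 0, 0], "angular": [0, 0, 0], "grip": 0.15}, {"travel": [0, 0, 0], "angular": [0, 0, 0], "grip": 0.15}, {"travel": [0, 0, 0.04], "angular": [0, 0, 0], "grip": 0.15}, {"travel": [0, 0, 0.16], "angular": [0, 0, 0], "grip": 0.15}, {"travel": [0, 0, 0.29], "angular": [0, 0, 0], "grip": 0.15}, {"travel": [0, 0, 0.42], "angular": [0, 0, 0], "grip": 0.15}, {"travel": [0, 0, 0.55], "angular": [0, 0, 0], "grip": 0.15}]'

```text
time: 58.95
ee_pos: [0.4333, 0.3429, 0.2228]
tcp_rot: [180.0, 0.0, 170.3]
wrist_force: [-0.3, 0.3, -0.8]
opening: 0.0489
grasp_force: 0.0
```

carry_out --plan '[{"travel": [-0.2, -0.5, 0.3], "angular": [0, 0, 0], "grip": 0.15}, {"travel": [-0.2, -0.5, 0.3], "angular": [0, 0, 0], "grip": 0.15}, {"travel": [-0.2, -0.5, 0.3], "angular": [0, 0, 0], "grip": 0.15}, {"travel": [-0.2, -0.5, 0.3], "angular": [0, 0, 0], "grip": 0.15}, {"travel": [-0.2, -0.5, 0.3], "angular": [0, 0, 0], "grip": 0.15}, {"travel": [-0.2, -0.5, 0.3], "angular": [0, 0, 0], "grip": 0.15}]'

```text
time: 59.45
ee_pos: [0.3729, 0.1911, 0.3141]
tcp_rot: [179.8, 0.3, 170.2]
wrist_force: [0.2, -0.0, 0.3]
opening: 0.0495
grasp_force: 0.0
```

Run:
```python
from h import *
o=monitor.get_obs(); print(o['time'],o['ee_pos'],o['opening'])
a=snap('scene','s6.png')['frame']; t=snap('top','t6.png')['frame']
cv2.imwrite('pics/v6.png',np.hstack([cv2.resize(a[110:384,190:480],(400,378)),cv2.resize(t[100:299,80:290],(400,378))])[:,:,::-1])
```

```text
59.45 [0.37292937 0.19108574 0.31414107] 0.049512715635696036
```

View pics/v6.png

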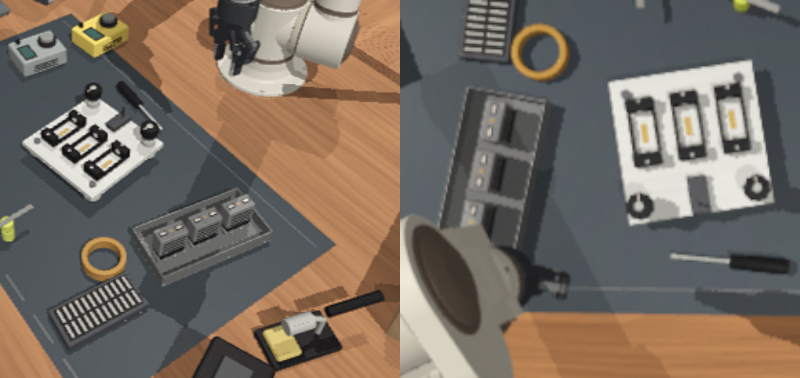

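All three modules stand upright in the tray at (170,238), (205,225) and (237,208). The stand and its knobs are undisturbed, and the screwdriver and tape are in place. Handing in.

```bash
python3 -c "
from h import *
print(ticket.job_done())"
```

```text
the job is handed in; nothing more can be done
None
```

The job is handed in: the stand was levelled to 48 mm on both front sides (checked by touch before the start press, not after the modules came out), the grey start button was pressed fully down with the modules still docked, and all three modules now stand upright in the tray.

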